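Clamp a row of card-holder blocks and lay the straightedge to them

ROBOT

A 7-joint arm with a two-finger parallel gripper is mounted at the origin on a cart in front of the work surface, level with it; the furniture and walls round the work are solid. World frame = base frame: x ahead of the robot, y to its left, z up, the work surface at z = 0. Lengths are in m, angles in degrees, forces in N, time in s.
With the tool pointing down it reaches from about 0.425 to 0.875 m from the base axis. Payload 4.7 kg.
Tool frame: the origin (TCP) lies at the very end of the fingers, on their centre line; the grasp point (between the pads) lies 19 mm behind it; y points along the fingers, z is the direction in which the jaws open and shut, and the axes are right-handed (so a half turn about y gives the same grasp; the last joint's range is limited). The gripper opens to 87 mm and grips with 3 to 60 N. Pads are 19 mm wide; open, the fingers measure 117 mm over their backs; the gripper's body (75 mm by 190 mm) begins 51 mm behind the grasp point.
Start: joints at [69.849, 18.392, -4.016, 83.108, 1.295, 78.541, -3.26], TCP at [0.232, -0.607, 0.223] pointing down, gripper open.
Joint ranges: [-163.93, 163.93], [-17.29, 119.83], [-79.2, 71.16], [3.27, 140.29], [-89.18, 269.18], [5.43, 117.66], [-154.24, 154.24]. Speed limits (degrees/s): [147.25, 147.25, 180, 180, 180, 180, 180].

INTERFACE

Orientations are given as [roll, pitch, yaw] about the fixed x, y, z axes, in that order (R = Rz(yaw) Ry(pitch) Rx(roll)).
In Python, from cell import env gives the robot as it stands.
- The arm moves only by the shell command python3 -m pendant 'ROWS' [FORCE]. ROWS is JSON, one flat list of numbers, 7 for each row, row after row: the shift along the world's x, y, z in units of 40 mm (1.0 is 40 mm), then the turn, a rotation vector about the world's x, y, z in units of 10 degrees (1.0 is 10 degrees), then the finger opening in mm, from 0 to 87. In form: [x, y, z, wx, wy, wz, jaw, x, y, z, wx, wy, wz, jaw, ...]. A call has 1 to 10 rows; each row shifts and turns the commanded pose from where the row before left it; what a row does not reach is not made up. A row lasts 1/8 s, in which the tool goes at most 62.5 mm and 10.7 degrees, less where a joint would pass 70% of its speed; a pose out of reach is approached as far as the arm can. A call is refused whole if a number of a shift passes 1 or a number of a turn 1, either way. A call with a gripper value outside its range is refused whole. The fingers move at their own pace and stop on an object; FORCE is the grip in N (left out, the last holds). Time passes only in rows, so rows that do not move let the fingers close. It gives the time, the measured TCP pose, the force and the opening at its end, in the units of the state.
- env.get_obs(): the state, without advancing time (a new reading comes with each control period).
- env.read_camera(name): name is "scene" or "top" or "wrist"; returns a dict with "image" (420x560x3 uint8, red, green, blue), "fx", "fy", "cx", "cy" (pixels), "k1" (the pictures are not rectified: a ray, as slopes to the right and down, at radius r is drawn at 1 + k1 r^2 times it, then the intrinsics apply), "cam_to_world" (4x4, takes a point from camera to world coordinates). Camera axes: x right, y up, looking along -z (the intrinsics and any distortion apply to the point x, -y, -z); pixel columns grow to the right and rows downward; lengths in m; the calibration is good to about 2 mm. A picture is of the moment at which its call begins. There is no depth.
- env.sign_off(): hands the job in, once; it reports no verdict.
The state is a dict: "time_s": time; "qpos": joint angles; "joint_velocities": joint speeds; "effort": joint torques, N m; "tool_pos": TCP position; "tool_rot": TCP orientation; "force": force on the tool from outside, world axes, zero at the start; "wrist_torque": the same for the moment, N m; "grip_width": finger opening in m.
Only numpy, scipy, OpenCV 4.12 (cv2) and the standard library are available. Lean on these libraries where they do the work, as an engineer would, in place of code of your own. Each camera call takes 0.05 s, during which the arm holds its last target.

TASK

Set up the slotted wooden blocks for marking out: slide the blue clamp jaw fully open, then stand every block, slot up, side by side on the board with a narrow (28 mm) face flat against the low fence, so that their slots run in one line along it. Slide the jaw shut until it presses the row tight against the fixed jaw, and only then lay the straightedge flat on the board with its graduated edge flush against the fronts of all the blocks. Leave everything in place, and leave the other things on the table alone.

Things in the scene. Friction and masses are not known exactly. Their poses are not given: they have to be found in the camera images.
- clamp_board: Plywood clamping board, 150 x 300 x 12 mm, fixed to the table. Origin: centre of its underside, at table height; its top lies at z = 12 mm; its x points to the back, y along the fence towards the fixed jaw. A low aluminium fence, 8 mm high above the board, runs along y near the back; its front face, where the blocks' backs go, is at x = +55 mm (fence from x = 55 to 70 mm).
- fixed_jaw_face (a point): Foot, at board-top height, of the gripping face of the dark wooden fixed jaw at the +y end of the row, 30 mm (x) x 25 mm (y) x 38 mm high on the board. In the board's frame the jaw spans x = 25 to 55 mm and the face, which looks to -y, is at y = +105 mm.
- jaw (a joint): Position (m) of the blue sliding jaw along the board's +y: 0 = fully open (cork face 190 mm from the fixed jaw), growing as it closes, so the opening is 0.190 - value; stop at 0.160. Stiff slide: about 3 N of friction, stays where it is left; to clamp a row, press on with some 10 N for half a second once it touches. Jaw 30 mm (x) x 44 mm (y, cork pad included), top 42 mm above the board top. Starts partly closed.
- jaw_grip (a point): Centre of the black upright grip on top of the sliding jaw, 66 mm above the table. Grip: 24 mm (board x) x 14 mm (board y) x 26 mm high, from 12 mm below to 13 mm above this point being free to grip (jaw top 12 mm below it). It is 25 mm behind (board -y of) the cork face, at board x = +40 mm.
- jaw_face (a point): Foot, at board-top height, of the cork face of the sliding jaw that presses on the row, at board x = +40 mm; axes as the board's, pressing face looks to +y.
- straightedge: Aluminium straightedge: flat plate 45 mm (x) x 240 mm (y) x 6 mm thick, 0.2 kg, with a red grip rib along its top, 12 mm wide (x) x 130 mm long (y), rising to 29 mm above the underside, centred at x = -12 mm, y = 0. Origin: centre of the underside, z up. The working edge is the graduated long edge at x = +22.5 mm, the one farther from the rib. Starts on the table at the right, graduations up.
- block_0: Brown wooden card-holder block, 42 mm (x) x 28 mm (y) x 38 mm high, 50 g, with a 4 mm wide, 12 mm deep saw slot across its top that runs along y. Origin: centre of its underside, z up. Either 28 mm wide face may be its front. Three to five of these blocks are present in a run.
- block_1: Brown wooden card-holder block, 42 mm (x) x 28 mm (y) x 38 mm high, 50 g, with a 4 mm wide, 12 mm deep saw slot across its top that runs along y. Origin: centre of its underside, z up. Either 28 mm wide face may be its front. Three to five of these blocks are present in a run.
- block_2: Brown wooden card-holder block, 42 mm (x) x 28 mm (y) x 38 mm high, 50 g, with a 4 mm wide, 12 mm deep saw slot across its top that runs along y. Origin: centre of its underside, z up. Either 28 mm wide face may be its front. Three to five of these blocks are present in a run.
- block_3: Brown wooden card-holder block, 42 mm (x) x 28 mm (y) x 38 mm high, 50 g, with a 4 mm wide, 12 mm deep saw slot across its top that runs along y. Origin: centre of its underside, z up. Either 28 mm wide face may be its front. Three to five of these blocks are present in a run.
- block_4: Brown wooden card-holder block, 42 mm (x) x 28 mm (y) x 38 mm high, 50 g, with a 4 mm wide, 12 mm deep saw slot across its top that runs along y. Origin: centre of its underside, z up. Either 28 mm wide face may be its front. Three to five of these blocks are present in a run.
- bead_dish: The dish of mixed beads, standing by on the table: leave it alone. Origin at its underside; 105 mm across, 21 mm high.
- spool_red: The spool of red thread, standing by on the table: leave it alone. Origin at its underside; 36 mm across, 44 mm high.
- paint_marker: The paint marker, standing by on the table: leave it alone. Origin at its underside; 137 mm long, 13 mm thick.
- tweezers: The tweezers, standing by on the table: leave it alone. Origin at its underside; 122 mm long, 10 mm thick.

How it is judged (in metres and radians):
On the way, in this order (a step that is already met when the one before it is completed fails the run):
1. the jaw is slid fully open (within 12 mm of its stop) (value of joint jaw below 0.012 m), for 0.2 s.
2. every block stands on the board, slot up, its back against the fence (x of block_0 in the frame of clamp_board between 0.0305 and 0.0375 m and y of block_0 in the frame of clamp_board between -0.085 and 0.095 m and z of block_0 in the frame of clamp_board between 0.009 and 0.0145 m and angle between each of block_0, block_1, block_2, block_3, block_4's own z axis and vertical below 0.06 rad and angle between the x axis of each of block_0, block_1, block_2, block_3, block_4 and the x axis of clamp_board, either way round below 0.08 rad and x of block_1 in the frame of clamp_board between 0.0305 and 0.0375 m and y of block_1 in the frame of clamp_board between -0.085 and 0.095 m and z of block_1 in the frame of clamp_board between 0.009 and 0.0145 m and x of block_2 in the frame of clamp_board between 0.0305 and 0.0375 m and y of block_2 in the frame of clamp_board between -0.085 and 0.095 m and z of block_2 in the frame of clamp_board between 0.009 and 0.0145 m and x of block_3 in the frame of clamp_board between 0.0305 and 0.0375 m and y of block_3 in the frame of clamp_board between -0.085 and 0.095 m and z of block_3 in the frame of clamp_board between 0.009 and 0.0145 m and x of block_4 in the frame of clamp_board between 0.0305 and 0.0375 m and y of block_4 in the frame of clamp_board between -0.085 and 0.095 m and z of block_4 in the frame of clamp_board between 0.009 and 0.0145 m), for 0.2 s.
3. the jaw presses the row (over 3 N) against the fixed jaw (over 2 N) (all of step 2 and (contact force between jaw_c0 and block_0 above 3 N or contact force between jaw_c0 and block_1 above 3 N or contact force between jaw_c0 and block_2 above 3 N or contact force between jaw_c0 and block_3 above 3 N or contact force between jaw_c0 and block_4 above 3 N) and (contact force between clamp_board_c2 and block_0 above 2 N or contact force between clamp_board_c2 and block_1 above 2 N or contact force between clamp_board_c2 and block_2 above 2 N or contact force between clamp_board_c2 and block_3 above 2 N or contact force between clamp_board_c2 and block_4 above 2 N)), for 0.2 s.
4. the straightedge lies on the board flush against the fronts of all the blocks (all of step 2 and x of block_0 in the frame of straightedge between 0.0415 and 0.0458 m and y of block_0 in the frame of straightedge between -0.11 and 0.11 m and x of block_1 in the frame of straightedge between 0.0415 and 0.0458 m and y of block_1 in the frame of straightedge between -0.11 and 0.11 m and x of block_2 in the frame of straightedge between 0.0415 and 0.0458 m and y of block_2 in the frame of straightedge between -0.11 and 0.11 m and x of block_3 in the frame of straightedge between 0.0415 and 0.0458 m and y of block_3 in the frame of straightedge between -0.11 and 0.11 m and x of block_4 in the frame of straightedge between 0.0415 and 0.0458 m and y of block_4 in the frame of straightedge between -0.11 and 0.11 m and z of straightedge in the frame of clamp_board between 0.009 and 0.0145 m and angle between straightedge's own z axis and vertical below 0.03 rad and angle between the x axis of straightedge and the x axis of clamp_board, either way round below 0.04 rad), for 0.2 s.
At the end, for the whole second after the job is handed in: All blocks upright on the board, within 3.5 mm of the fence and 0.08 rad of square; end blocks within 2 mm of the fixed jaw and of the cork face; straightedge flat on the board, its graduated edge within 2 mm of every block's front and spanning them all; all at rest and released (all of step 4 and (y of block_0 in the frame of jaw_face between 0 and 0.016 m or y of block_1 in the frame of jaw_face between 0 and 0.016 m or y of block_2 in the frame of jaw_face between 0 and 0.016 m or y of block_3 in the frame of jaw_face between 0 and 0.016 m or y of block_4 in the frame of jaw_face between 0 and 0.016 m) and y of any of block_0, block_1, block_2, block_3, block_4 in the frame of clamp_board above 0.089 m and linear speed of each of block_0, block_1, block_2, block_3, block_4, straightedge below 0.02 m/s); the robot touches nothing.
It fails at once if the dish of mixed beads is disturbed (moved over 40 mm) (distance of bead_dish from where it was at the start of the episode above 0.04 m).
It fails at once if the spool of red thread is disturbed (moved over 40 mm) (distance of spool_red from where it was at the start of the episode above 0.04 m).
It fails at once if the paint marker is disturbed (moved over 40 mm) (distance of paint_marker from where it was at the start of the episode above 0.04 m).
It fails at once if the tweezers is disturbed (moved over 40 mm) (distance of tweezers from where it was at the start of the episode above 0.04 m).
Of block_0, block_1, block_2, block_3, block_4 only 3 to 5 are there at a start; the rules pass over those that are not, and their reading is None.
At some moment in a run one of straightedge, block_0, block_1, block_2, block_3, block_4 may be knocked a few centimetres aside while the robot is not near it.
Once in a run the grip may slacken for a moment while it holds something.
It also fails if it takes over 210 s, if anything falls off the work surface, if the arm or the gripper's body presses on something with over 40 N, if the wrist force passes 120 N, or if a joint passes its speed limit or range.

## Working session

There is one attempt and no reset: what is moved stays moved. The work goes in short steps, Python scripts to look and compute and a shell command to move; the robot and the scene stay as the last step left them, time stands still between calls to the robot, and variables do not carry over. Pictures are saved under pics/ and viewed, and the job is handed in when it is done.

```bash
ls -la; mkdir -p pics
cat > h.py <<'E'
import numpy as np, cv2
from cell import env
def cam(n):
    c=env.read_camera(n); return c
def save(n,f):
    c=cam(n); cv2.imwrite('pics/'+f,c['image'][:,:,::-1]); return c
def ray(c,u,v):
    K=np.array([[c['fx'],0,c['cx']],[0,c['fy'],c['cy']],[0,0,1.]])
    p=cv2.undistortPoints(np.array([[[u,v]]],float),K,np.array([c['k1'],0,0,0.]))[0,0]
    T=np.array(c['cam_to_world']); d=T[:3,:3]@np.array([p[0],-p[1],-1]); return T[:3,3],d
def at(c,u,v,z):
    o,d=ray(c,u,v); return o+d*(z-o[2])/d[2]
def proj(c,P):
    T=np.array(c['cam_to_world']); q=T[:3,:3].T@(np.array(P)-T[:3,3]); x=q[0]/-q[2]; y=-q[1]/-q[2]; s=1+c['k1']*(x*x+y*y)
    return c['fx']*x*s+c['cx'],c['fy']*y*s+c['cy']
E
python3 - <<'E'
from h import *
np.set_printoptions(precision=3,suppress=True)
for n in ['scene','top','wrist']:
    c=save(n,n+'0.png'); print(n,c['fx'],c['cx'],c['cy'],c['k1'],np.array(c['cam_to_world']))
print(env.get_obs())
E
```

```text
total 12
drwxr-xr-x  3 agent agent 4096 Dec  7 16:14 .
drwxr-xr-x 23 root  root  4096 Dec  7 16:14 ..
drwxr-xr-x  2 agent agent 4096 Dec  7 16:14 pics
scene 406.3760220210818 284.21761135729156 215.34469538047784 -0.014930690669162505 [[-0.732  0.31  -0.606 -0.089]
 [-0.68  -0.367  0.634  0.671]
 [-0.026  0.877  0.48   0.619]
 [ 0.     0.     0.     1.   ]]
top 521.4185934802126 284.26618745763335 208.00390198079043 -0.17843426612918756 [[-0.072  0.974 -0.217  0.198]
 [-0.997 -0.07   0.021 -0.031]
 [ 0.005  0.218  0.976  1.891]
 [ 0.     0.     0.     1.   ]]
wrist 326.14467622962746 283.3515286894478 206.5898636175607 -0.02579051655296636 [[ 0.357  0.903  0.237  0.298]
 [-0.934  0.346  0.088 -0.583]
 [-0.002 -0.253  0.967  0.383]
 [ 0.     0.     0.     1.   ]]
{'time_s': 0.15, 'qpos': array([69.851, 18.431, -4.017, 83.157,  1.294, 78.54 , -3.261]), 'joint_velocities': array([-0.041, -0.119, -0.085, -0.247,  0.031,  0.028, -0.08 ]), 'effort': array([ -0.   , -49.179,  -0.405, -31.288,  -0.064,   0.04 ,   0.   ]), 'tool_pos': array([ 0.232, -0.607,  0.222]), 'tool_rot': array([ -90.083,   -0.003, -159.041]), 'force': array([ 0.488, -0.671,  1.095]), 'wrist_torque': array([0.003, 0.038, 0.   ]), 'grip_width': 0.08712761414407898}
```

View pics/scene0.png

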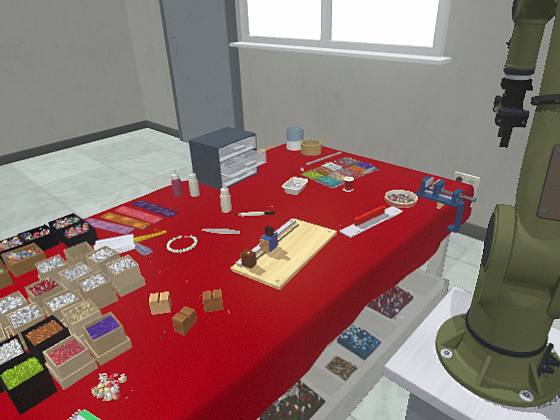

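View pics/top0.png

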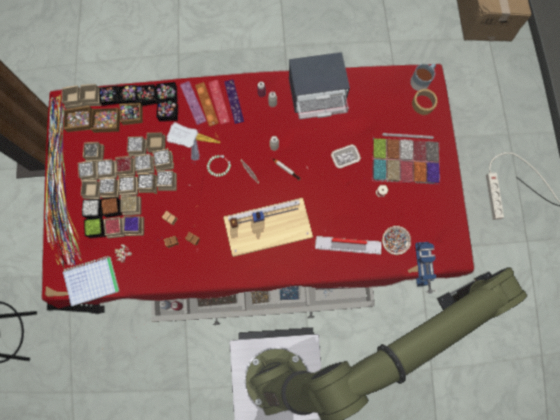

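View pics/wrist0.png

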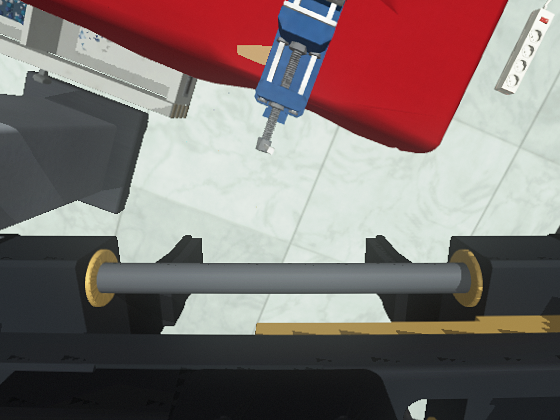

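The overhead view shows 3 blocks near (170,217), (170,241) and (193,238), the board near (268,227) and the straightedge near (347,244). I'll zoom in for measuring.

Run:
```python
import cv2
a=cv2.imread('pics/top0.png')[190:270,140:420]; cv2.imwrite('pics/top0z.png',cv2.resize(a,(800,229),interpolation=cv2.INTER_CUBIC))
b=cv2.imread('pics/scene0.png'); 
cv2.imwrite('pics/sc0a.png',cv2.resize(b[210:340,140:340],(800,520),interpolation=cv2.INTER_CUBIC))
```

```text
(no output)
```

View pics/top0z.png

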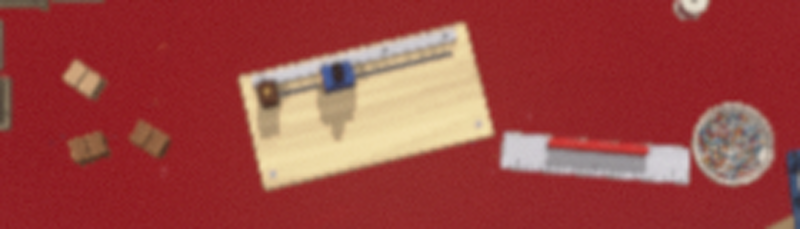

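View pics/sc0a.png

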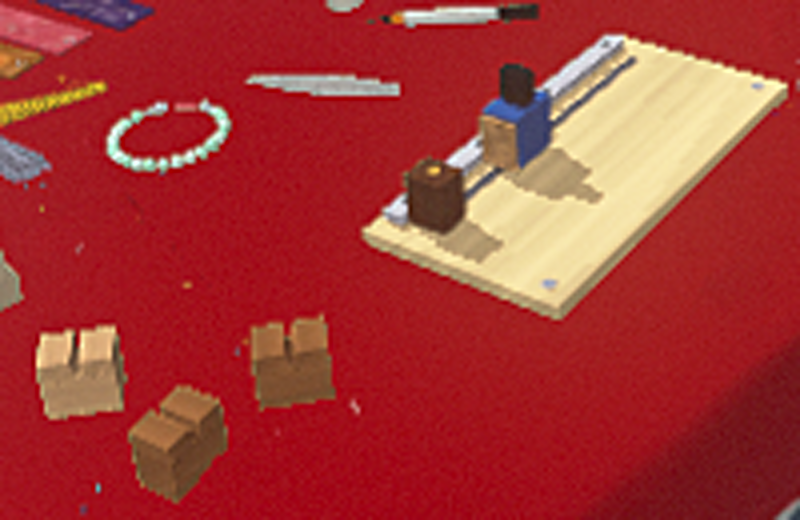

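Run:
```python
from h import *
np.set_printoptions(precision=3,suppress=True)
c=cam('top')
f=lambda u,v:(140+u/800*280-.0,190+v/229*80)
P={'boardTL':(240,77,.012),'boardTR':(463,24,.012),'boardBR':(493,134,.012),'boardBL':(266,188,.012),'fj top':(267,90,.05),'grip':(339,73,.079),
'b0':(84,79,.038),'b1':(89,147,.038),'b2':(150,138,.038),'seTL':(503,131,.006),'seTR':(690,148,.006),'seBR':(688,184,.006),'seBL':(500,168,.006),'rib':(598,146,.029),'dish':(733,144,.02)}
for k,(u,v,z) in P.items(): print(k,at(c,*f(u,v),z))
```

```text
boardTL [0.598 0.153 0.012]
boardTR [ 0.648 -0.14   0.012]
boardBR [ 0.501 -0.167  0.012]
boardBL [0.452 0.127 0.012]
fj top [0.571 0.116 0.05 ]
grip [0.58  0.023 0.079]
b0 [0.604 0.351 0.038]
b1 [0.516 0.347 0.038]
b2 [0.522 0.268 0.038]
seTL [ 0.505 -0.18   0.006]
seTR [ 0.465 -0.419  0.006]
seBR [ 0.419 -0.412  0.006]
seBL [ 0.457 -0.172  0.006]
rib [ 0.473 -0.297  0.029]
dish [ 0.464 -0.473  0.02 ]
```

```bash
python3 -m pendant '[0.42,0.98,0.2,0,0,-0.07,87,0.42,0.98,0.2,0,0,-0.07,87,0.42,0.98,0.2,0,0,-0.07,87,0.42,0.98,0,0,0,-0.07,87,0.42,0.98,0,0,0,-0.07,87,0.42,0.98,0,0,0,-0.07,87,0.42,0.98,0,0,0,-0.07,87,0.42,0.98,0,0,0,-0.07,87]' 20; python3 -m pendant '[0.42,0.98,0,0,0,-0.07,87,0.42,0.98,0,0,0,-0.07,87,0.42,0.98,0,0,0,-0.07,87,0.42,0.98,0,0,0,-0.07,87,0.42,0.98,0,0,0,-0.07,87,0.42,0.98,0,0,0,-0.07,87,0.42,0.98,0,0,0,-0.07,87,0.42,0.98,0,0,0,-0.07,87,0,0,0,0,0,0,87,0,0,0,0,0,0,87]'
python3 - <<'E'
from h import *
save('wrist','w1.png'); o=env.get_obs(); print(o['qpos'],o['tool_pos'],o['tool_rot'])
E
```

```text
time_s: 1.2
tool_pos: [0.3672, -0.292, 0.2466]
tool_rot: [-90.0, -0.0, -164.7]
force: [0.0, -0.2, 0.4]
grip_width: 0.0873
time_s: 2.45
tool_pos: [0.501, 0.0194, 0.2463]
tool_rot: [-90.0, -0.0, -170.3]
force: [0.4, -1.6, -0.0]
grip_width: 0.0869
[ 35.52445793   1.31919849 -40.94489478 100.46908499   0.92875852
  78.5795099  -85.93131471] [0.50095243 0.0187938  0.24634458] [-8.99574659e+01 -4.69313309e-02 -1.70333820e+02]
```

View pics/w1.png

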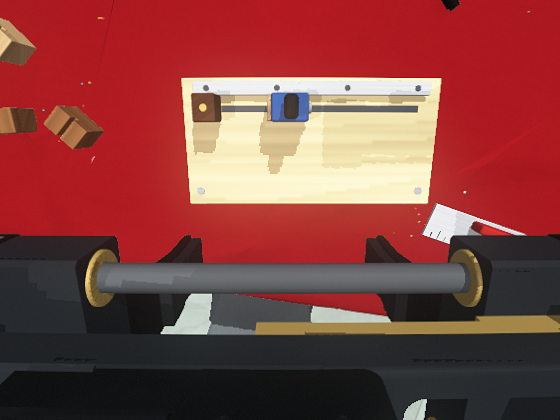

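```bash
cat > bd.py <<'E'
from h import *
np.set_printoptions(precision=4,suppress=True)
def corners(c):
    im=c['image']; hsv=cv2.cvtColor(im,cv2.COLOR_RGB2HSV)
    m=((hsv[...,0]>10)&(hsv[...,0]<40)&(hsv[...,2]>120)) | ((hsv[...,1]<60)&(hsv[...,2]>90))
    m[235:]=0
    m=cv2.morphologyEx(m.astype(np.uint8)*255,cv2.MORPH_CLOSE,np.ones((9,9)))
    cs,_=cv2.findContours(m,0,1); k=max(cs,key=cv2.contourArea)
    h=cv2.convexHull(k)
    for e in np.linspace(1,20,60):
        a=cv2.approxPolyDP(h,e,True)
        if len(a)<=4: break
    return a[:,0]
E
python3 - <<'E'
from bd import *
c=cam('wrist'); a=corners(c); print(a.tolist())
W=np.array([at(c,*p,.012)[:2] for p in a]); print(W); 
for i in range(len(W)): print(np.linalg.norm(W[i]-W[i-1]))
print('c',W.mean(0))
for n,p,z in [('TL',(181,78),.012),('TR',(441,78),.012),('BR',(429,203),.012),('BL',(191,203),.012),('grip',(291,106),.079),('screwL',(201,191),.012),('screwR',(418,191),.012),('fjTopR',(221,95),.05),('fjTopRB',(221,121),.05),('fenceL',(191,95),.02),('fenceR',(430,95),.02)]: print(n,at(c,*p,z))
E
```

```text
[[439, 77], [427, 202], [190, 203], [181, 78]]
[[ 0.6497 -0.1377]
 [ 0.5044 -0.1645]
 [ 0.4532  0.1288]
 [ 0.5986  0.1536]]
0.29573190870052035
0.14777746205352416
0.2976793733571877
0.14748988843884578
c [ 0.5515 -0.005 ]
TL [0.5986 0.1536 0.012 ]
TR [ 0.6491 -0.1403  0.012 ]
BR [ 0.5035 -0.1673  0.012 ]
BL [0.4534 0.1276 0.012 ]
grip [0.5859 0.0251 0.079 ]
screwL [0.4708 0.1168 0.012 ]
screwR [ 0.5161 -0.1494  0.012 ]
fjTopR [0.586  0.0987 0.05  ]
fjTopRB [0.5598 0.0955 0.05  ]
fenceL [0.5817 0.1381 0.02  ]
fenceR [ 0.6276 -0.1295  0.02  ]
```

```bash
python3 -m pendant '[0.55,0.04,-0.6,0,0,0,60,0.55,0.04,-0.8,0,0,0,60,0.55,0.04,-0.9,0,0,0,60,0.5,0.04,-0.9,0,0,0,60,0,0,-0.8,0,0,0,60,0,0,-0.7,0,0,0,60,0,0,0,0,0,0,60,0,0,0,0,0,0,60]' 25
python3 - <<'E'
from h import *
save('wrist','w2.png'); save('scene','s2.png'); o=env.get_obs(); print(o['tool_pos'],o['tool_rot'])
E
```

```text
time_s: 3.55
tool_pos: [0.588, 0.0258, 0.0597]
tool_rot: [-90.0, 0.1, -170.3]
force: [-0.0, -0.4, 0.1]
grip_width: 0.06
[0.58848529 0.02626285 0.06033719] [-8.99463928e+01  1.56039756e-01 -1.70278607e+02]
```

View pics/w2.png

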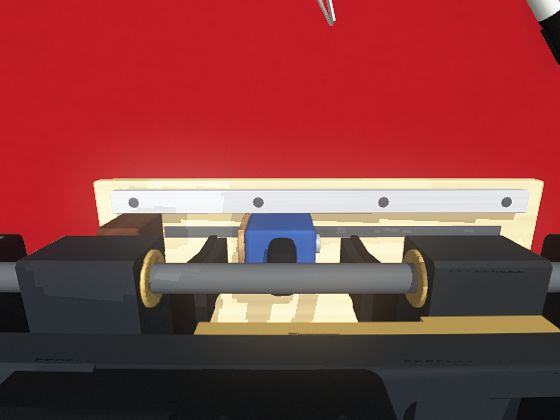

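```bash
python3 -m pendant '[0,0,-0.03,0,0,0,8,0,0,0,0,0,0,8,0,0,0,0,0,0,8,0,0,0,0,0,0,8]' 30; python3 -m pendant '[0.042,-0.245,0,0,0,0,8,0.085,-0.49,0,0,0,0,8,0.085,-0.49,0,0,0,0,8,0.085,-0.49,0,0,0,0,8,0.085,-0.49,0,0,0,0,8,0.085,-0.49,0,0,0,0,8,0.085,-0.49,0,0,0,0,8,0,0,0,0,0,0,8,0,0,0,0,0,0,8]'
python3 - <<'E'
from h import *
save('wrist','w3.png'); save('scene','s3.png'); o=env.get_obs(); print(o['tool_pos'],o['tool_rot'])
E
```

```text
time_s: 4.15
tool_pos: [0.5873, 0.0266, 0.0574]
tool_rot: [-90.0, -0.0, -170.2]
force: [0.3, -0.0, 0.5]
grip_width: 0.0276
time_s: 5.28
tool_pos: [0.6096, -0.1027, 0.0575]
tool_rot: [-89.9, 0.0, -170.3]
force: [1.6, -2.7, 1.1]
grip_width: 0.0137
[ 0.60946692 -0.10178793  0.0575187 ] [-8.99115243e+01  9.83454365e-03 -1.70264632e+02]
```

View pics/w3.png

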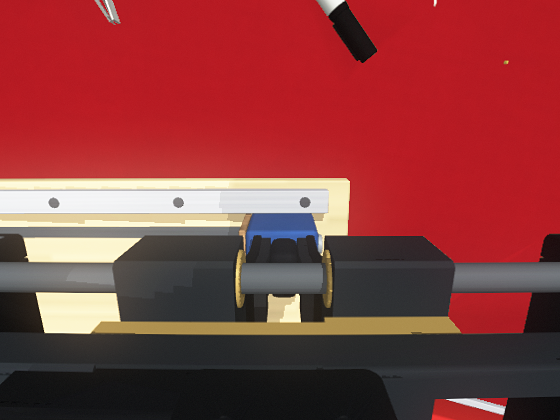

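```bash
python3 -m pendant '[0.013,-0.075,0,0,0,0,8,0,0,0,0,0,0,8,0,0,0,0,0,0,8,0,0,0,0,0,0,8]'; python3 -m pendant '[0,0,0,0,0,0,40,0,0,0,0,0,0,40,0,0,0,0,0,0,40,0,0,0.6,0,0,0,40,0,0,0.9,0,0,0,60,0,0,1,0,0,0,60,0,0,1,0,0,0,60,0,0,1,0,0,0,60,0,0,0.5,0,0,0,60,0,0,0,0,0,0,60]'
python3 - <<'E'
from h import *
save('wrist','w4.png'); o=env.get_obs(); print(o['tool_pos'],o['tool_rot'])
E
```

```text
time_s: 5.88
tool_pos: [0.6096, -0.1027, 0.0574]
tool_rot: [-90.0, -0.0, -170.2]
force: [-2.3, 2.0, 3.3]
grip_width: 0.0136
time_s: 7.12
tool_pos: [0.6106, -0.1039, 0.2583]
tool_rot: [-89.9, 0.1, -170.3]
force: [-0.1, 0.2, -0.5]
grip_width: 0.06
[ 0.60969129 -0.1039352   0.25655899] [-9.00006115e+01 -4.01410087e-02 -1.70247711e+02]
```

View pics/w4.png

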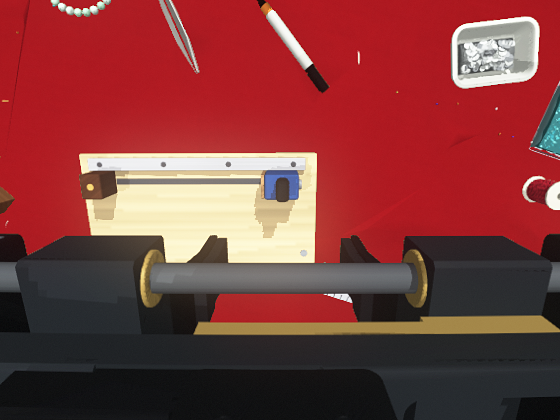

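```bash
python3 - <<'E'
from bd import *
c=cam('wrist'); 
for n,p in [('grip',(282,189))]:
    w=at(c,*p,.079)[:2]-[.5515,-.0055]; print(n,w@[.9856,.1688],w@[-.1688,.9856])
E
python3 -m pendant '[-0.17,0.9,0,0,0,1,87,-0.17,0.9,0,0,0,1,87,-0.17,0.9,0,0,0,1,87,-0.17,0.9,0,0,0,1,87,-0.17,0.9,0,0,0,1,87,-0.17,0.9,0,0,0,1,87,-0.17,0.9,0,0,0,1,87,-0.17,0.9,0,0,0,1,87,-0.17,0.9,0,0,0,1,87,0,0,0,0,0,0,87]'; python3 -m pendant '[0,0,0,0,0,0,87]'
python3 - <<'E'
from h import *
save('wrist','w5.png'); o=env.get_obs(); print(o['qpos'],o['tool_pos'],o['tool_rot'])
E
```

```text
grip 0.04162604626855895 -0.10599552232365807
time_s: 8.48
tool_pos: [0.5461, 0.2238, 0.2556]
tool_rot: [-90.2, 0.1, -79.8]
force: [-0.0, 0.1, -1.7]
grip_width: 0.0866
time_s: 8.6
tool_pos: [0.5485, 0.219, 0.2558]
tool_rot: [-90.1, -0.1, -80.3]
force: [0.5, -0.4, -0.8]
grip_width: 0.0868
[ 24.14568426  19.50437485 -60.36490108  87.38692965  17.01253791
  83.10963065 -27.28499616] [0.54895041 0.21838018 0.25612093] [-9.00961935e+01 -6.25884997e-02 -8.04058244e+01]
```

View pics/w5.png

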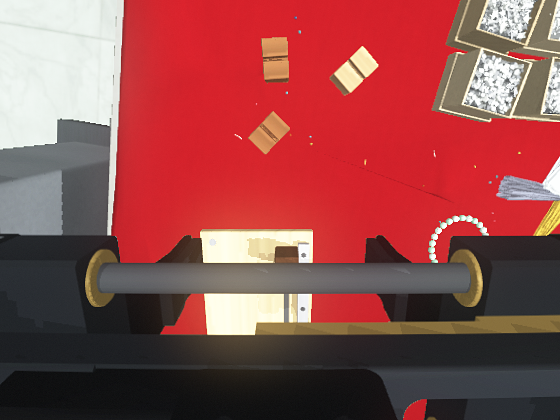

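```bash
cat > blk.py <<'E'
from bd import *
import sys
def blocks(c,tag=None):
    im=c['image']; hsv=cv2.cvtColor(im,cv2.COLOR_RGB2HSV)
    H,S,V=[hsv[...,i].astype(int) for i in range(3)]
    m=((H>7)&(H<25)&(S>60)&(S<205)&(V>70)).astype(np.uint8)*255
    m[236:]=0
    m=cv2.morphologyEx(m,cv2.MORPH_CLOSE,np.ones((5,5)))
    cs,_=cv2.findContours(m,0,1); out=[]
    for k in cs:
        if not 200<cv2.contourArea(k)<9000: continue
        W=np.array([at(c,*p[0],.038)[:2] for p in k],np.float32)
        (x,y),(w,h),a=cv2.minAreaRect((W*1000).astype(np.float32))
        if w<h: w,h,a=h,w,a+90
        if not(30<w<75 and 20<h<60): continue
        out.append((x,y,w,h,(a+90)%180-90)); print('xy %.1f %.1f size %.1f %.1f longdir %.1f'%out[-1],'px',k[:,0].mean(0).astype(int))
    return out
E
python3 - <<'E'
from blk import *
c=cam('wrist'); blocks(c)
for n,z in [('px TCP proj',0)]: print(np.array(c['cam_to_world'])[:3,3])
cv2.imwrite('pics/w5z.png',cv2.resize(c['image'][20:170,220:400,::-1],(720,600),interpolation=cv2.INTER_CUBIC))
E
```

```text
xy 884.6 226.5 size 52.3 24.1 longdir 77.3 px [548 219]
xy 525.8 270.1 size 41.0 33.2 longdir 54.4 px [270 131]
xy 604.8 351.7 size 48.8 28.4 longdir 53.9 px [353  69]
xy 518.4 348.8 size 45.6 28.0 longdir -76.9 px [274  58]
[0.5393 0.2862 0.4178]
```

View pics/w5z.png

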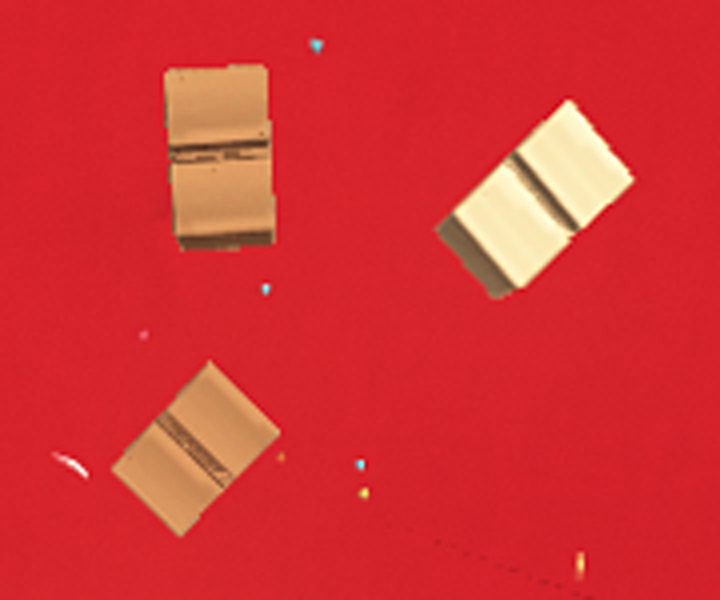

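```bash
cat > q.py <<'E'
from bd import *
def quad(c,pts,sc=4,ox=220,oy=20,z=.038):
    W=np.array([at(c,(u+.5)/sc+ox-.5,(v+.5)/sc+oy-.5,z)[:2] for u,v in pts])
    e=W[1]-W[0]+W[2]-W[3]; s=W[2]-W[1]+W[3]-W[0]
    print('c',W.mean(0),'long %.4f short %.4f'%(np.linalg.norm(e)/2,np.linalg.norm(s)/2),'dir %.1f, from short %.1f'%(np.degrees(np.arctan2(e[1],e[0])),np.degrees(np.arctan2(s[1],s[0]))))
E
python3 - <<'E'
from q import *
c=cam('wrist')
quad(c,[(112,468),(210,362),(280,432),(182,535)])
quad(c,[(166,70),(176,235),(273,232),(268,66)])
quad(c,[(453,216),(569,100),(633,179),(517,290)])
E
```

```text
c [0.5244 0.2712] long 0.0405 short 0.0274 dir 55.4, from short -34.5
c [0.5188 0.3503] long 0.0418 short 0.0269 dir -78.0, from short 11.4
c [0.6072 0.3537] long 0.0420 short 0.0269 dir 53.6, from short -37.0
```

```bash
python3 -m pendant '[-0.12,0.26,-0.4,0,0,0.92,60,-0.12,0.26,-0.4,0,0,0.92,60,-0.12,0.26,-0.4,0,0,0.92,60,-0.12,0.26,-0.4,0,0,0.91,60,-0.12,0.26,-0.4,0,0,0.91,60,0,0.01,-0.9,0,0,0,60,0,0,-0.9,0,0,0,60,0,0,-0.9,0,0,0,60,0,0,-0.9,0,0,0,60,0,0,-0.3,0,0,0,60]' 25; python3 -m pendant '[0,0,-0.18,0,0,0,60,0,0,0,0,0,0,60]'
python3 - <<'E'
from h import *
save('wrist','w6.png'); o=env.get_obs(); print(o['tool_pos'],o['tool_rot'])
E
```

```text
time_s: 10.0
tool_pos: [0.524, 0.2705, 0.0191]
tool_rot: [-90.2, 0.1, -34.6]
force: [0.5, -0.1, -0.0]
grip_width: 0.0598
time_s: 10.25
tool_pos: [0.5253, 0.2727, 0.0149]
tool_rot: [-89.9, -0.0, -34.5]
force: [0.6, 0.8, -1.0]
grip_width: 0.0602
[0.52542911 0.27289104 0.01525662] [-8.99186416e+01 -5.49705064e-02 -3.44576367e+01]
```

View pics/w6.png

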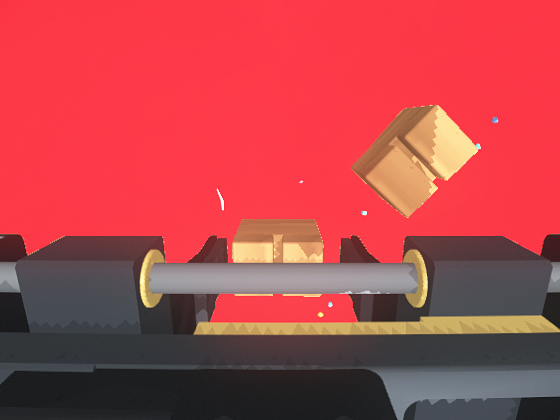

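```bash
python3 -m pendant '[0,0,0,0,0,0,36,0,0,0,0,0,0,36,0,0,0,0,0,0,36,0,0,0,0,0,0,36,0,0,0.4,0,0,0,36,0,0,0.8,0,0,0,36,0,0,0.8,0,0,0,36,0,0,0.5,0,0,0,36]'
python3 - <<'E'
from h import *
save('wrist','w7.png'); o=env.get_obs(); print(o['tool_pos'],o['tool_rot'],o['grip_width'])
E
```

```text
time_s: 11.3
tool_pos: [0.5251, 0.2732, 0.1165]
tool_rot: [-89.9, -0.1, -34.4]
force: [0.8, 0.7, -0.7]
grip_width: 0.0416
[0.52611056 0.27393063 0.11842922] [-89.75410719  -0.15294284 -34.42907874] 0.041741360177725964
```

View pics/w7.png

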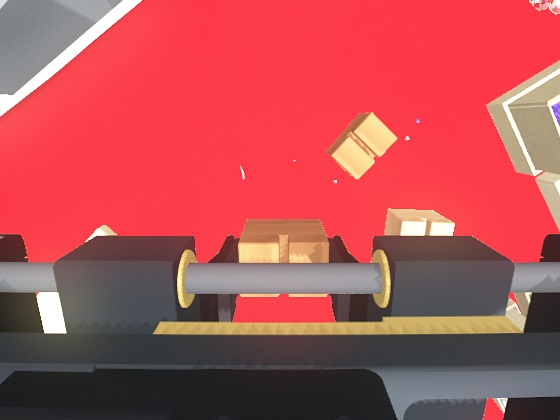

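```bash
python3 -m pendant '[0.216,-0.936,0,0,0,-0.917,36,0.216,-0.936,0,0,0,-0.917,36,0.216,-0.936,0,0,0,-0.917,36,0.216,-0.936,0,0,0,-0.917,36,0.216,-0.936,0,0,0,-0.917,36,0,0,-0.7,0,0,0,36,0,0,-0.7,0,0,0,36,0,0,0,0,0,0,36,0,0,0,0,0,0,36]'
python3 - <<'E'
from h import *
save('wrist','w8.png'); save('scene','s8.png');o=env.get_obs(); print(o['tool_pos'],o['tool_rot'],o['grip_width'],o['qpos'])
E
```

```text
time_s: 12.48
tool_pos: [0.5682, 0.0859, 0.0589]
tool_rot: [-90.0, 0.0, -80.3]
force: [0.5, 0.3, -0.2]
grip_width: 0.0418
[0.56872311 0.08585994 0.05943151] [-8.98834767e+01 -6.07875007e-03 -8.02714434e+01] 0.04181049108878089 [ 33.08324994  26.66023095 -53.90446975 103.04088686  24.13827083
  62.55791876 -19.60360546]
```

View pics/w8.png

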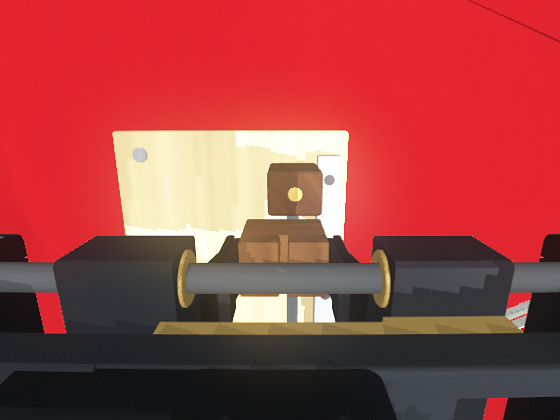

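```bash
cat > bf.py <<'E'
from bd import *
def b(w): 
    w=np.array(w[:2])-[.5515,-.0055]; return np.array([w@[.9856,.1688],w@[-.1688,.9856]])
def wd(x,y): return np.array([.5515+.9856*x-.1688*y,-.0055+.1688*x+.9856*y])
E
python3 - <<'E'
from bf import *
c=cam('wrist')
for p,z in [((267,214),.05),((322,214),.05),((268,164),.05),((319,164),.05),((113,132),.012),((348,130),.012),((241,235),.082),((327,235),.082)]: print(p,b(at(c,*p,z)))
print(b(env.get_obs()['tool_pos']))
E
```

```text
(267, 214) [0.025  0.1065]
(322, 214) [0.055  0.1065]
(268, 164) [0.0259 0.1338]
(319, 164) [0.0527 0.1338]
(113, 132) [-0.0732  0.1493]
(348, 130) [0.0745 0.1503]
(241, 235) [0.0148 0.1058]
(327, 235) [0.0536 0.1057]
[0.0324 0.087 ]
```

Run:
```python
from bf import *
c=cam('wrist')
cv2.imwrite('pics/w8z.png',cv2.resize(c['image'][150:300,220:350,::-1],(624,720)[:2] if 0 else (520,600),interpolation=cv2.INTER_CUBIC))
for y in (.101,.087,.073): print([proj(c,[*wd(x,y),z]) for x in (.0114,.0534) for z in (.0824,.0444)])
```

```text
[(np.float64(233.8984601952017), np.float64(245.10735419812636)), (np.float64(243.5736433694406), np.float64(220.47862567299745)), (np.float64(326.41297029306793), np.float64(245.02109927990972)), (np.float64(317.7098483351404), np.float64(220.4182481679326))]
[(np.float64(235.09436449393365), np.float64(273.30289553152716)), (np.float64(244.3374366015796), np.float64(243.66919642178922)), (np.float64(325.38226434487876), np.float64(273.20603423180427)), (np.float64(317.05855469747144), np.float64(243.60119474240568))]
[(np.float64(236.2511837390163), np.float64(300.13887662895263)), (np.float64(245.08209099710376), np.float64(265.9762106730981)), (np.float64(324.38508978693704), np.float64(300.0324695245133)), (np.float64(316.42347427157233), np.float64(265.90117657018124))]
```

View pics/w8z.png

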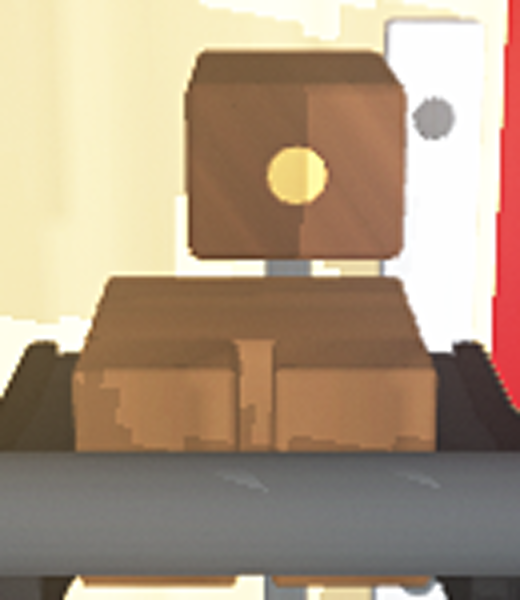

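```bash
python3 -m pendant '[-0.05,-0.01,0,0,0,0,36,0,0,-0.4,0,0,0,36,0,0,-0.3,0,0,0,36,0,0,-0.1,0,0,0,36,0,0,0,0,0,0,36,0,0,0,0,0,0,36]'
python3 - <<'E'
from bf import *
c=save('wrist','w9.png');o=env.get_obs(); print(o['tool_pos'],b(o['tool_pos']),o['force'],o['grip_width'])
cv2.imwrite('pics/w9z.png',cv2.resize(c['image'][150:300,200:360,::-1],(640,600),interpolation=cv2.INTER_CUBIC))
E
```

```text
time_s: 13.42
tool_pos: [0.5651, 0.0848, 0.0265]
tool_rot: [-90.1, -0.1, -80.3]
force: [-3.8, -2.1, 9.6]
grip_width: 0.0417
[0.5651 0.0848 0.0265] [0.0287 0.0867] [-4.2564 -1.612   9.5865] 0.0419624984604874
```

View pics/w9z.png

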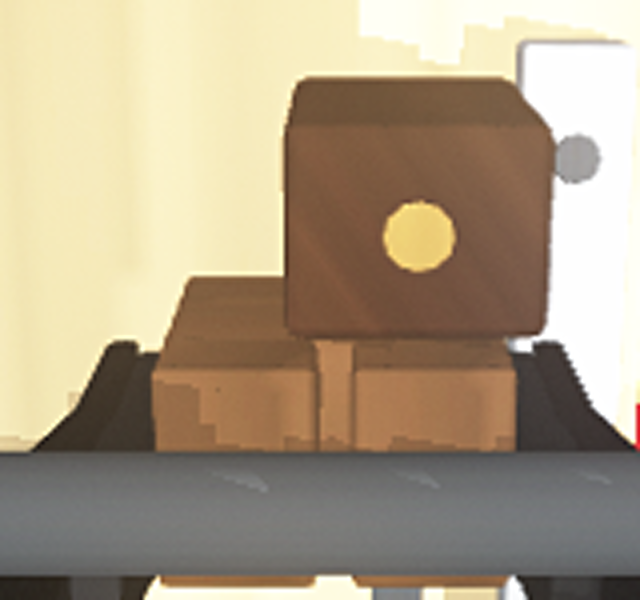

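```bash
python3 -m pendant '[0,0,0.02,0,0,0,36,0.05,0.01,0,0,0,0,36,0.05,0.01,0,0,0,0,36,0,0,0,0,0,0,36,0,0,0,0,0,0,36]'
python3 - <<'E'
from bf import *
c=save('wrist','w10.png');o=env.get_obs(); print(o['tool_pos'],b(o['tool_pos']),o['force'],o['grip_width'])
cv2.imwrite('pics/w10z.png',cv2.resize(c['image'][150:300,200:360,::-1],(640,600),interpolation=cv2.INTER_CUBIC))
E
```

```text
time_s: 14.1
tool_pos: [0.5684, 0.0855, 0.0266]
tool_rot: [-90.2, -0.0, -80.3]
force: [-5.4, -1.0, 4.2]
grip_width: 0.0418
[0.5684 0.0856 0.0266] [0.0321 0.0869] [-4.5278 -0.7056  4.574 ] 0.0415363383858939
```

View pics/w10z.png

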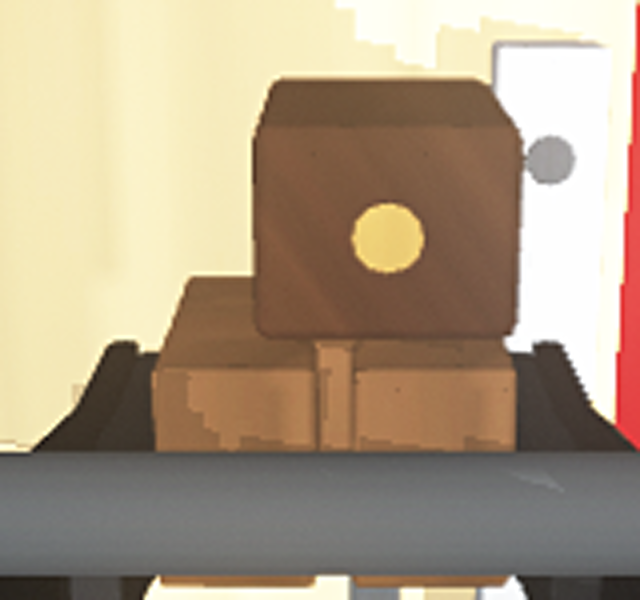

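```bash
python3 -m pendant '[0,0,0,0,0,0,56,0,0,0,0,0,0,56,0,0,0,0,0,0,56,0,0,0.6,0,0,0,56,0,0,0.9,0,0,0,56,0,0,0.9,0,0,0,56,0,0,0.9,0,0,0,56,0,0,0.6,0,0,0,60,0,0,0,0,0,0,60]'
python3 - <<'E'
from bf import *
c=save('wrist','w11.png');o=env.get_obs(); print(o['tool_pos'],b(o['tool_pos']),o['tool_rot'])
E
```

```text
time_s: 15.28
tool_pos: [0.5713, 0.0862, 0.1849]
tool_rot: [-89.8, -0.0, -80.3]
force: [0.2, -0.2, -0.5]
grip_width: 0.0596
[0.5704 0.0858 0.1834] [0.034  0.0868] [-89.9085  -0.0297 -80.3008]
```

View pics/w11.png

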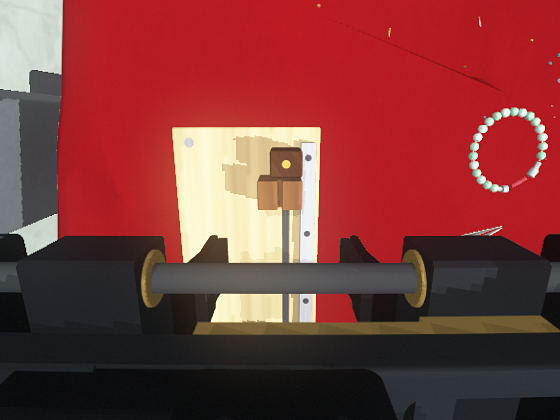

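```bash
python3 -m pendant '[0.13,0.957,0,0,0,0.627,60,0.13,0.957,-0.1,0,0,0.627,60,0.13,0.957,-0.1,0,0,0.627,60,0.13,0.957,-0.2,0,0,0.627,60,0.13,0.957,-0.2,0,0,0.627,60,0.13,0.957,-0.2,0,0,0.627,60,0.14,0.957,-0.3,0,0,0.628,60,0,0,0,0,0,0,60,0,0,0,0,0,0,60]'
python3 - <<'E'
from bf import *
c=save('wrist','w12.png');o=env.get_obs(); print(o['tool_pos'],o['tool_rot'],o['qpos'])
E
```

```text
time_s: 16.45
tool_pos: [0.6064, 0.3528, 0.1376]
tool_rot: [-90.1, 0.0, -36.4]
force: [-0.3, -0.7, -0.1]
grip_width: 0.0599
[0.607  0.3522 0.1383] [-90.0825  -0.0374 -36.5011] [  6.079   40.6637 -59.9348  79.1741  35.0056  79.8196  -0.1833]
```

View pics/w12.png

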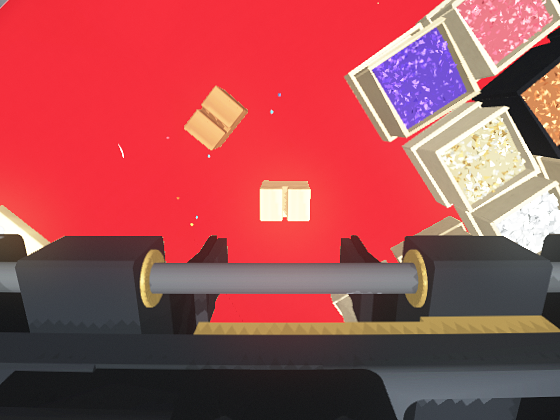

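Run:
```python
from bf import *
c=cam('wrist'); o=env.get_obs(); t=o['tool_pos'][:2]; a=np.radians(o['tool_rot'][2])
J=np.array([-np.sin(a),np.cos(a)]); X=np.array([np.cos(a),np.sin(a)])
for p,z in [((260,187),.038),((310,187),.038),((310,221),.038),((261,221),.038),((390,240),.04),((410,140),.04),((332,296),.04),((350,318),.04),((335,290),.0),((395,250),0)]:
    w=at(c,*p,z)[:2]; print(p,w,'jaw %.4f x %.4f'%((w-t)@J,(w-t)@X))
```

```text
(260, 187) [0.5836 0.3464] jaw -0.0185 x -0.0158
(310, 187) [0.608  0.3793] jaw 0.0223 x -0.0158
(310, 221) [0.6317 0.3625] jaw 0.0230 x 0.0132
(261, 221) [0.6072 0.3294] jaw -0.0182 x 0.0133
(390, 240) [0.6853 0.4076] jaw 0.0911 x 0.0295
(410, 140) [0.6236 0.4644] jaw 0.1000 x -0.0539
(332, 296) [0.6998 0.3381] jaw 0.0439 x 0.0825
(350, 318) [0.7281 0.3386] jaw 0.0612 x 0.1049
(335, 290) [0.7185 0.336 ] jaw 0.0533 x 0.0988
(395, 250) [0.7176 0.4083] jaw 0.1109 x 0.0550
```

```bash
python3 -m pendant '[-0.02,0.02,-0.8,0,0,0,60,0,0,-0.9,0,0,0,60,0,0,-0.9,0,0,0,60,0,0,-0.48,0,0,0,60,0,0,0,0,0,0,60,0,0,0,0,0,0,36,0,0,0,0,0,0,36,0,0,0,0,0,0,36,0,0,0,0,0,0,36]'; python3 -m pendant '[0,0,0.4,0,0,0,36,0,0,0.8,0,0,0,36,0,0,0.8,0,0,0,36,0,0,0.6,0,0,0,36,0,0,0,0,0,0,36]'
python3 - <<'E'
from bf import *
c=save('wrist','w13.png');o=env.get_obs(); print(o['tool_pos'],o['tool_rot'],o['grip_width'])
E
```

```text
time_s: 17.68
tool_pos: [0.6065, 0.3551, 0.0172]
tool_rot: [-89.9, -0.1, -36.4]
force: [-1.5, -0.9, 5.7]
grip_width: 0.0422
time_s: 18.3
tool_pos: [0.6067, 0.3555, 0.1222]
tool_rot: [-89.8, -0.1, -36.4]
force: [-0.2, 0.2, -1.1]
grip_width: 0.0415
[0.6061 0.3547 0.1203] [-89.9501  -0.0415 -36.3906] 0.041963528382768615
```

View pics/w13.png

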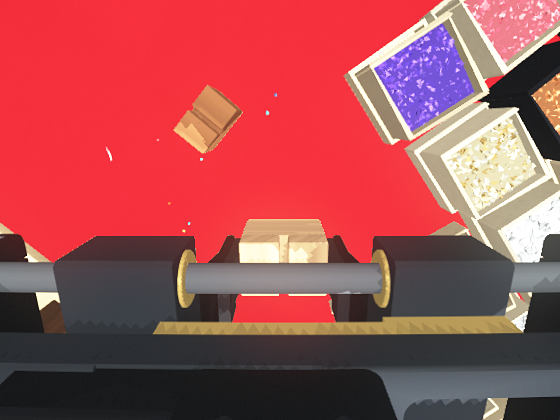

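```bash
python3 -m pendant '[-0.109,-0.936,0,0,0,-0.549,36,-0.109,-0.936,0,0,0,-0.549,36,-0.109,-0.936,0,0,0,-0.549,36,-0.109,-0.936,0,0,0,-0.549,36,-0.109,-0.936,0,0,0,-0.549,36,-0.109,-0.936,0,0,0,-0.549,36,-0.109,-0.936,0,0,0,-0.549,36,-0.109,-0.936,0,0,0,-0.549,36,0,0,-0.5,0,0,0,36,0,0,-0.5,0,0,0,36]'; python3 -m pendant '[0,0,-0.4,0,0,0,36,0,0,0,0,0,0,36,0,0,0,0,0,0,36]'
python3 - <<'E'
from bf import *
c=save('wrist','w14.png');o=env.get_obs(); print(o['tool_pos'],b(o['tool_pos']),o['tool_rot'],o['grip_width'])
E
```

```text
time_s: 19.6
tool_pos: [0.5701, 0.0552, 0.0777]
tool_rot: [-90.1, 0.0, -80.3]
force: [-0.2, -0.2, -1.1]
grip_width: 0.0421
time_s: 19.98
tool_pos: [0.5712, 0.0561, 0.064]
tool_rot: [-90.0, 0.0, -80.2]
force: [0.3, 0.4, -0.5]
grip_width: 0.0416
[0.5715 0.0559 0.0644] [0.0301 0.0571] [-89.9319   0.0136 -80.2514] 0.041664701984400185
```

View pics/w14.png

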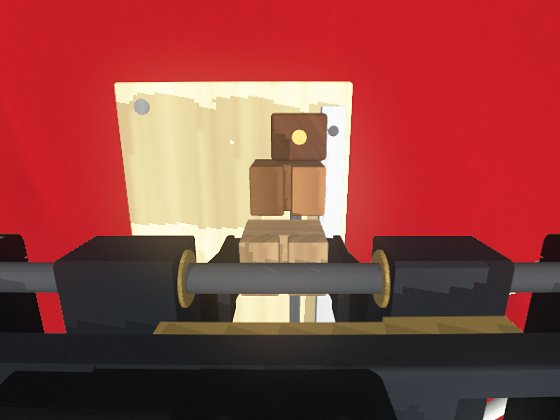

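Run:
```python
from bf import *
c=cam('wrist')
cv2.imwrite('pics/w14z.png',cv2.resize(c['image'][100:250,220:350,::-1],(520,600),interpolation=cv2.INTER_CUBIC))
for p,z in [((250,215),.05),((325,215),.05),((246,221),.047),((321,221),.047),((327,158),.05),((272,158),.05)]: print(p,b(at(c,*p,z)))
```

```text
(250, 215) [0.0129 0.0745]
(325, 215) [0.055  0.0745]
(246, 221) [0.0102 0.07  ]
(321, 221) [0.0532 0.07  ]
(327, 158) [0.0551 0.1064]
(272, 158) [0.0255 0.1063]
```

View pics/w14z.png

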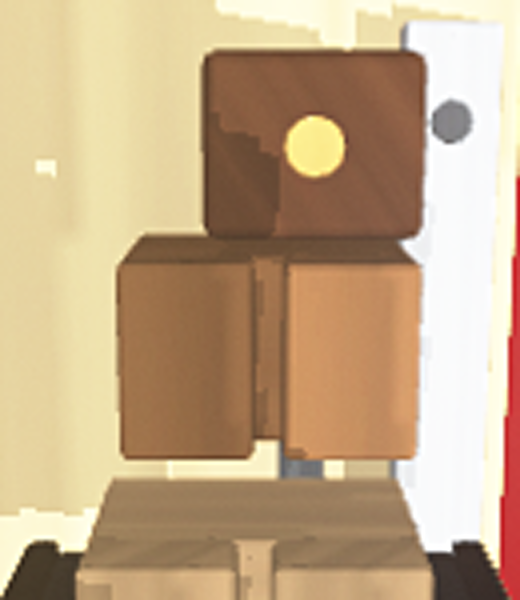

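```bash
python3 -m pendant '[0,0.0,-0.4,0,0,0,36,0,0,-0.4,0,0,0,36,0,0,-0.1,0,0,0,36,0,0,0,0,0,0,36,0.05,0.01,0,0,0,0,36,0.05,0.01,0,0,0,0,36,0,0,0,0,0,0,36,0,0,0,0,0,0,36]'
python3 - <<'E'
from bf import *
c=save('wrist','w15.png');o=env.get_obs(); print(o['tool_pos'],b(o['tool_pos']),o['force'],o['grip_width'])
cv2.imwrite('pics/w15z.png',cv2.resize(c['image'][100:250,200:360,::-1],(640,600),interpolation=cv2.INTER_CUBIC))
E
```

```text
time_s: 21.08
tool_pos: [0.5736, 0.0555, 0.0286]
tool_rot: [-90.2, -0.1, -80.3]
force: [-8.2, -1.9, 15.8]
grip_width: 0.0417
[0.5736 0.0555 0.0287] [0.0321 0.0564] [-8.2119 -1.4976 17.6403] 0.0416846585332202
```

View pics/w15z.png

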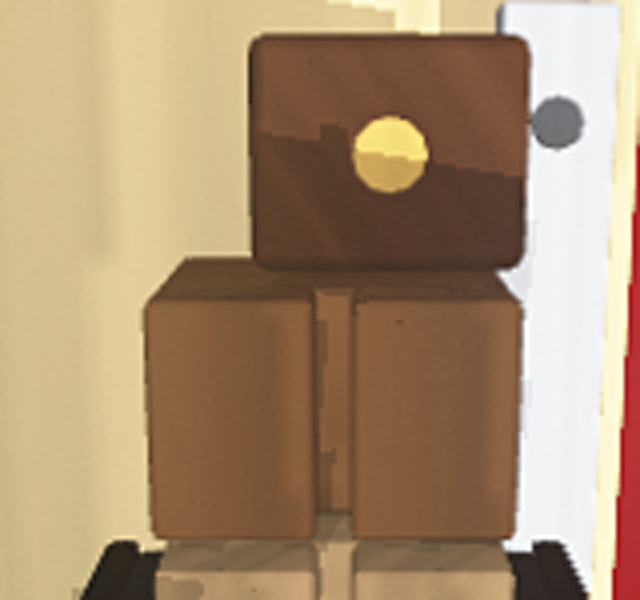

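```bash
python3 -m pendant '[0,0,0.02,0,0,0,56,0,0,0,0,0,0,56,0,0,0,0,0,0,56,0,0,0.6,0,0,0,56,0,0,0.9,0,0,0,56,0,0,0.9,0,0,0,56,0,0,0.9,0,0,0,56,0,0,0.6,0,0,0,60,0,0,0,0,0,0,60]'
python3 - <<'E'
from bf import *
c=save('wrist','w16.png');o=env.get_obs(); print(o['tool_pos'],b(o['tool_pos']),o['tool_rot'],o['qpos'])
E
```

```text
time_s: 22.25
tool_pos: [0.5762, 0.0561, 0.1862]
tool_rot: [-89.8, -0.0, -80.3]
force: [0.1, 0.4, -0.9]
grip_width: 0.0598
[0.5753 0.0558 0.1847] [0.0338 0.0564] [-89.9441  -0.0233 -80.3211] [ 40.8296  20.0125 -59.282   95.1455  17.7666  74.9763 -11.9156]
```

View pics/w16.png

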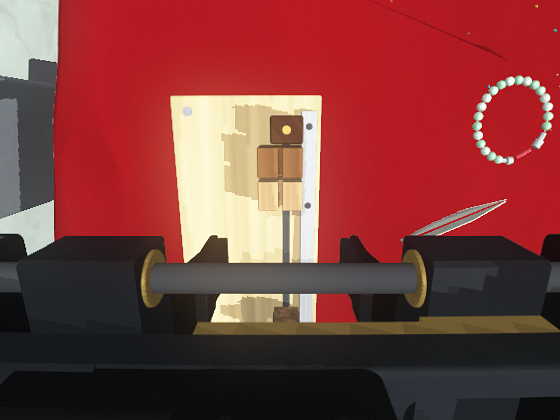

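```bash
python3 -m pendant '[-0.141,0.736,0,0,0,0.923,60,-0.141,0.736,0,0,0,0.923,60,-0.141,0.736,-0.1,0,0,0.923,60,-0.141,0.736,-0.1,0,0,0.923,60,-0.141,0.736,-0.1,0,0,0.923,60,-0.141,0.736,-0.15,0,0,0.923,60,-0.141,0.736,-0.15,0,0,0.923,60,-0.141,0.736,-0.2,0,0,0.923,60,-0.141,0.736,-0.2,0,0,0.923,60,-0.141,0.736,-0.2,0,0,0.923,60]'; python3 -m pendant '[0,0,0,0,0,0,60,0,0,0,0,0,0,60]'
python3 - <<'E'
from bf import *
c=save('wrist','w17.png');o=env.get_obs(); print(o['tool_pos'],o['tool_rot'],o['qpos'])
E
```

```text
time_s: 23.55
tool_pos: [0.5177, 0.3506, 0.1343]
tool_rot: [-90.0, 0.1, 12.3]
force: [0.7, 0.1, 0.3]
grip_width: 0.0603
time_s: 23.8
tool_pos: [0.5185, 0.3493, 0.1354]
tool_rot: [-90.1, 0.1, 11.9]
force: [-0.0, -0.3, -0.1]
grip_width: 0.0599
[0.5191 0.3489 0.1358] [-90.0637   0.0427  11.8467] [ 14.7061  38.3013 -72.2776  91.2911  37.1193  78.1704  39.8366]
```

View pics/w17.png

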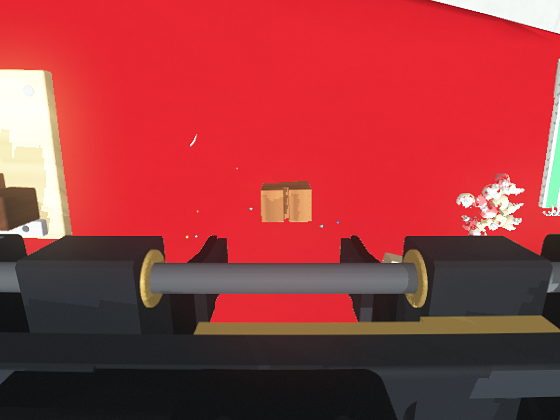

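```bash
python3 -m pendant '[-0.03,-0.01,-0.8,0,0,0,60,0,0,-0.9,0,0,0,60,0,0,-0.9,0,0,0,60,0,0,-0.4,0,0,0,60,0,0,0,0,0,0,60,0,0,0,0,0,0,36,0,0,0,0,0,0,36,0,0,0,0,0,0,36,0,0,0,0,0,0,36]'; python3 -m pendant '[0,0,0.4,0,0,0,36,0,0,0.8,0,0,0,36,0,0,0.8,0,0,0,36,0,0,0.6,0,0,0,36,0,0,0,0,0,0,36]'
python3 - <<'E'
from bf import *
c=save('wrist','w18.png');o=env.get_obs(); print(o['tool_pos'],o['tool_rot'],o['grip_width'])
E
```

```text
time_s: 24.98
tool_pos: [0.518, 0.3503, 0.0177]
tool_rot: [-90.0, -0.1, 12.0]
force: [-0.7, -0.9, 6.6]
grip_width: 0.0419
time_s: 25.6
tool_pos: [0.5181, 0.3507, 0.1227]
tool_rot: [-89.9, -0.2, 12.0]
force: [0.2, 0.6, -0.7]
grip_width: 0.0417
[0.5176 0.3498 0.121 ] [-90.0005  -0.0554  11.9807] 0.0419597738225194
```

View pics/w18.png

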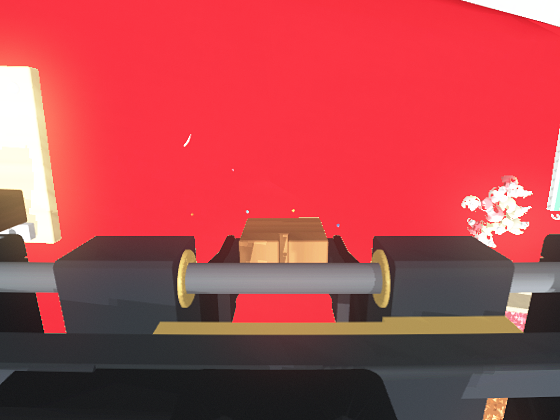

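```bash
python3 -m pendant '[0.147,-0.811,0,0,0,-0.923,36,0.147,-0.811,0,0,0,-0.923,36,0.147,-0.811,0,0,0,-0.923,36,0.147,-0.811,0,0,0,-0.923,36,0.147,-0.811,0,0,0,-0.923,36,0.147,-0.811,0,0,0,-0.923,36,0.147,-0.811,0,0,0,-0.923,36,0.147,-0.811,0,0,0,-0.923,36,0.147,-0.811,0,0,0,-0.923,36,0.147,-0.811,0,0,0,-0.923,36]'; python3 -m pendant '[0,0,-0.4,0,0,0,36,0,0,-0.5,0,0,0,36,0,0,-0.5,0,0,0,36,0,0,0,0,0,0,36,0,0,0,0,0,0,36]'
python3 - <<'E'
from bf import *
c=save('wrist','w19.png');o=env.get_obs(); print(o['tool_pos'],b(o['tool_pos']),o['tool_rot'],o['grip_width'])
cv2.imwrite('pics/w19z.png',cv2.resize(c['image'][100:250,220:350,::-1],(520,600),interpolation=cv2.INTER_CUBIC))
E
```

```text
time_s: 26.9
tool_pos: [0.5752, 0.0238, 0.1191]
tool_rot: [-90.1, 0.0, -80.6]
force: [-0.1, -0.4, 0.2]
grip_width: 0.0423
time_s: 27.52
tool_pos: [0.5755, 0.0268, 0.0636]
tool_rot: [-90.1, 0.1, -80.2]
force: [0.5, -0.2, -0.5]
grip_width: 0.0419
[0.5757 0.0265 0.064 ] [0.0293 0.0275] [-90.0364   0.0483 -80.2102] 0.04160356335378685
```

View pics/w19z.png

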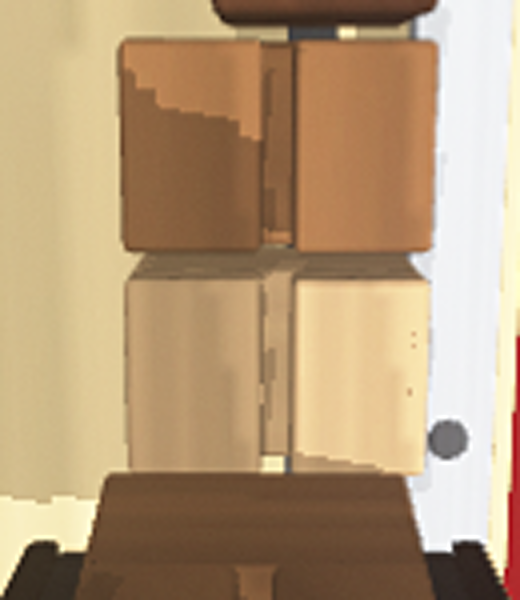

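```bash
python3 -m pendant '[0,-0.025,-0.4,0,0,0,36,0,0,-0.4,0,0,0,36,0,0,-0.07,0,0,0,36,0,0,0,0,0,0,36,0.06,0.01,0,0,0,0,36,0.06,0.01,0,0,0,0,36,0,0,0,0,0,0,36,0,0,0,0,0,0,36]'
python3 - <<'E'
from bf import *
c=save('wrist','w20.png');o=env.get_obs(); print(o['tool_pos'],b(o['tool_pos']),o['force'],o['grip_width'])
cv2.imwrite('pics/w20z.png',cv2.resize(c['image'][100:250,200:360,::-1],(640,600),interpolation=cv2.INTER_CUBIC))
E
```

```text
time_s: 28.58
tool_pos: [0.581, 0.0253, 0.0298]
tool_rot: [-90.0, 0.0, -80.3]
force: [0.6, -0.6, -0.3]
grip_width: 0.0418
[0.581  0.0253 0.0298] [0.0343 0.0253] [ 0.1148 -0.3731 -0.0389] 0.04172609390359697
```

View pics/w20z.png

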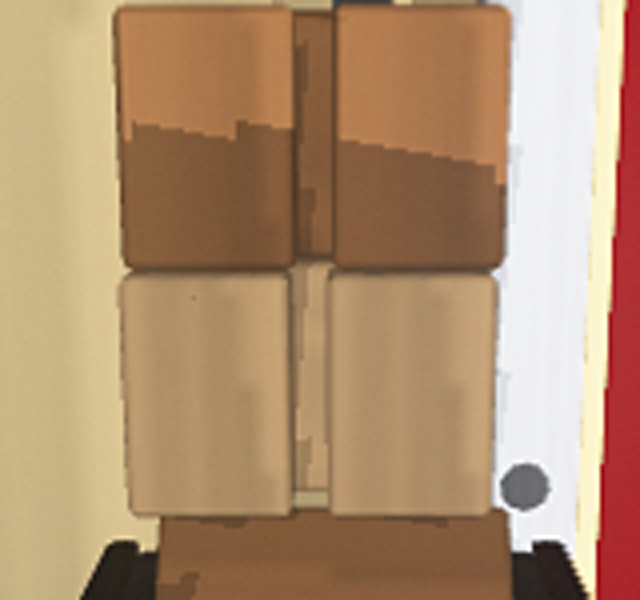

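Run:
```python
from bf import *
c=cam('wrist')
cv2.imwrite('pics/w20y.png',cv2.resize(c['image'][200:330,200:370,::-1],(765,585),interpolation=cv2.INTER_CUBIC))
c=save('scene','s20.png')
cv2.imwrite('pics/s20z.png',cv2.resize(c['image'][210:300,220:320,::-1],(660,594),interpolation=cv2.INTER_CUBIC))
```

```text
(no output)
```

View pics/w20y.png

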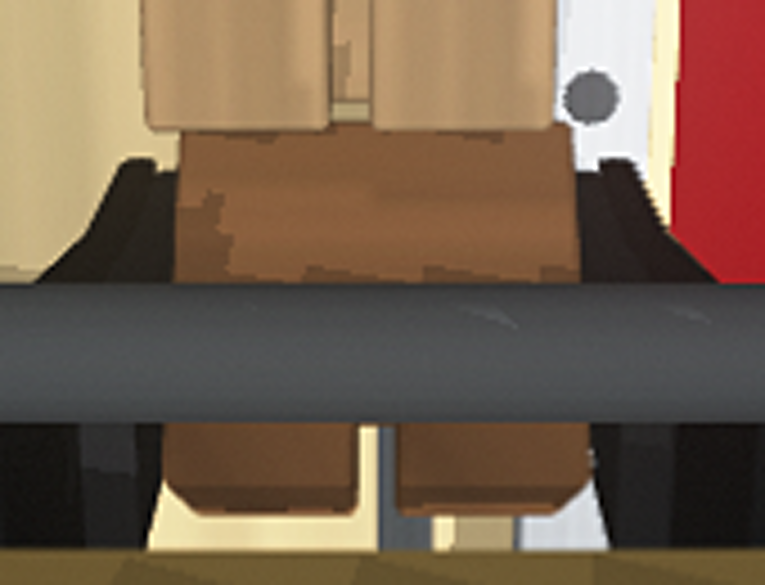

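View pics/s20z.png

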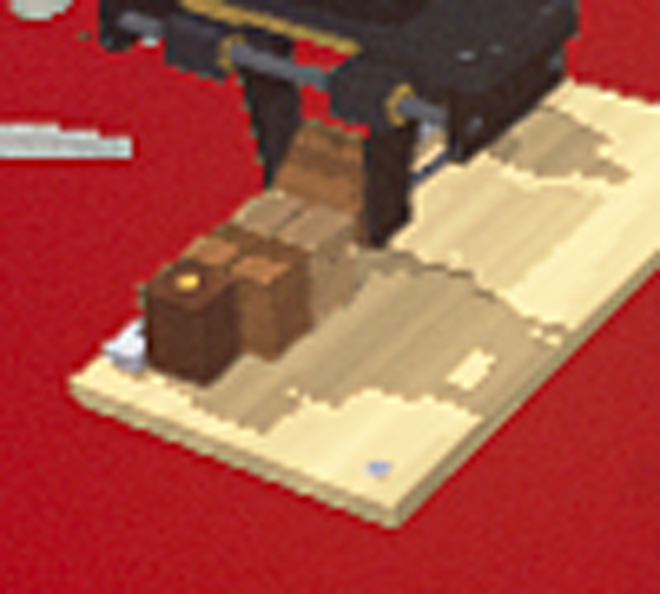

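```bash
python3 -m pendant '[0,0,0.4,0,0,0,36,0,0,0.8,0,0,0,36,0,0,0.8,0,0,0,36,0,0,0.5,0,0,0,36,0,0,0,0,0,0,36]'
python3 - <<'E'
from bf import *
c=save('wrist','w21.png');o=env.get_obs(); print(o['tool_pos'],b(o['tool_pos']),o['force'],o['grip_width'])
cv2.imwrite('pics/w21z.png',cv2.resize(c['image'][100:330,160:400,::-1],(626,600),interpolation=cv2.INTER_CUBIC))
c=save('scene','s21.png')
cv2.imwrite('pics/s21z.png',cv2.resize(c['image'][180:300,220:320,::-1],(500,600),interpolation=cv2.INTER_CUBIC))
E
```

```text
time_s: 29.35
tool_pos: [0.5822, 0.0253, 0.1316]
tool_rot: [-89.8, -0.1, -80.3]
force: [0.7, -1.0, -0.9]
grip_width: 0.0418
[0.5811 0.0251 0.1301] [0.0344 0.0251] [-0.5775 -0.4247 -0.9768] 0.041978675298258446
```

View pics/w21z.png

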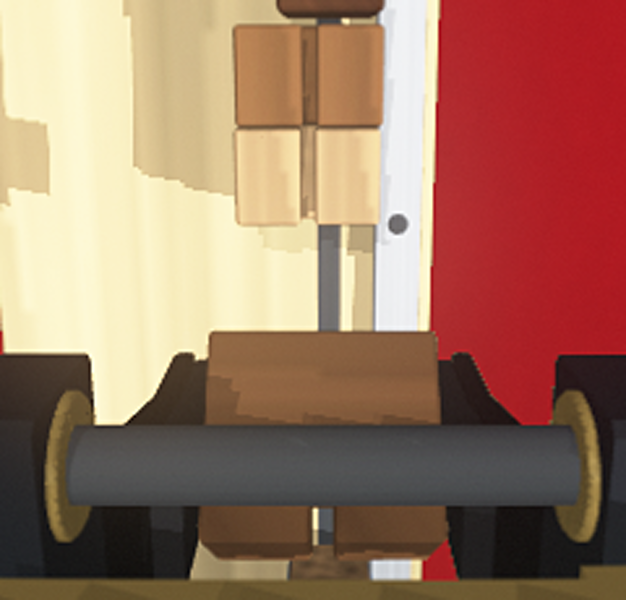

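View pics/s21z.png

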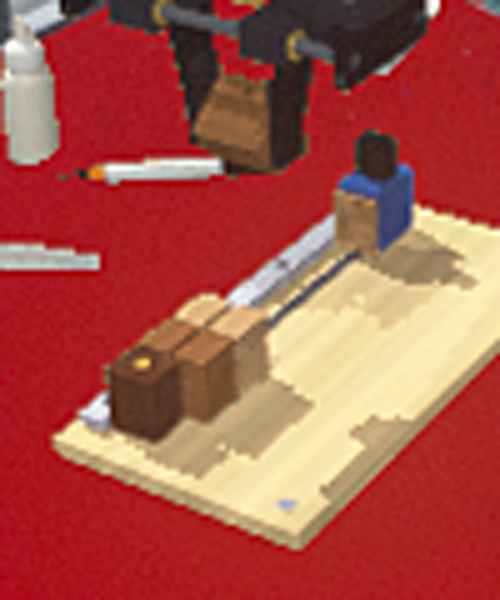

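Run:
```python
from bf import *
c=cam('wrist'); o=env.get_obs(); tp=o['tool_pos']
cv2.imwrite('pics/w22z.png',cv2.resize(c['image'][215:320,225:345,::-1],(686,600),interpolation=cv2.INTER_CUBIC))
s=cam('scene')
u,v=proj(s,tp); print(u,v)
u,v=int(u),int(v)
cv2.imwrite('pics/s22z.png',cv2.resize(s['image'][v-35:v+25,u-35:u+35,::-1],(700,600),interpolation=cv2.INTER_CUBIC)); print(u,v)
ey=np.array([-.1688,.9856])
for p,q in [((240.5,227.5),(327.8,227.5))]:
    o1,d1=ray(c,*p); o2,d2=ray(c,*q)
    # depth so separation is .042
    k=.042/np.linalg.norm(d1-d2); P=(o1+d1*k+o2+d2*k)/2
    print('edge rel TCP: y %.4f z %.4f'%((P-tp)[:2]@ey,(P-tp)[2]))
```

```text
269.6724843701324 209.56975985611942
269 209
edge rel TCP: y 0.0188 z 0.0131
```

View pics/w22z.png

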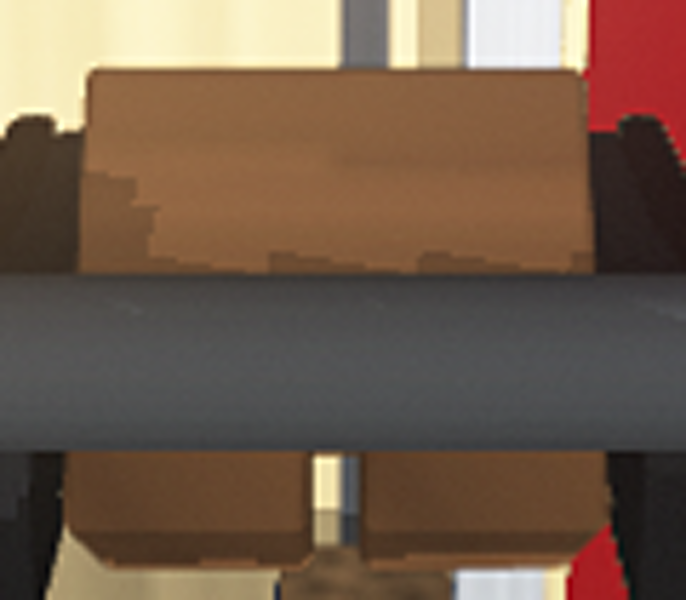

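View pics/s22z.png

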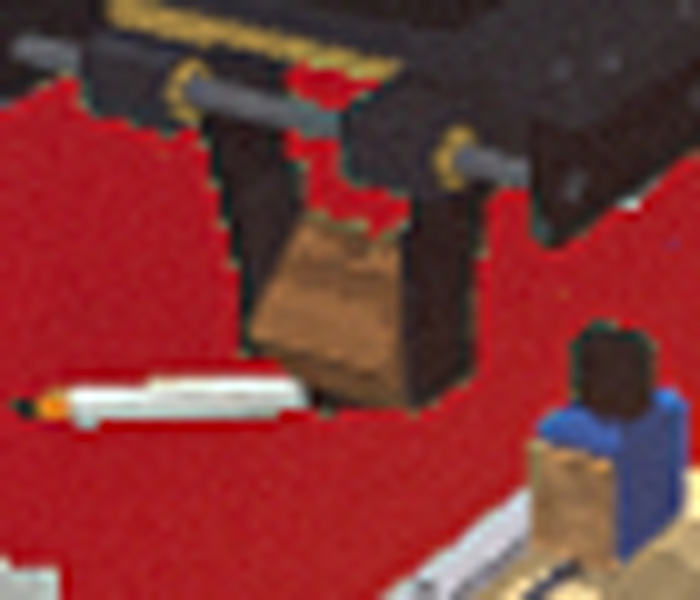

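```bash
python3 -m pendant '[0.115,-0.54,0,0,0,0,36,0.115,-0.54,0,0,0,0,36,0.115,-0.54,0,0,0,0,36,0.115,-0.55,0,0,0,0,36,0,0,-0.5,0,0,0,36,0,0,-0.5,0,0,0,36,0,0,0,0,0,0,36,0,0,0,0,0,0,36]' 10
python3 - <<'E'
from bf import *
c=save('wrist','w23.png');o=env.get_obs(); print(o['tool_pos'],b(o['tool_pos']),o['force'],o['grip_width'])
c=save('scene','s23.png')
cv2.imwrite('pics/s23z.png',cv2.resize(c['image'][180:280,220:340,::-1],(720,600),interpolation=cv2.INTER_CUBIC))
E
```

```text
time_s: 30.55
tool_pos: [0.5993, -0.0603, 0.0897]
tool_rot: [-90.0, 0.0, -80.2]
force: [-0.5, 0.5, -0.4]
grip_width: 0.0421
[ 0.5997 -0.0605  0.0902] [ 0.0382 -0.0624] [ 0.2227 -1.158  -0.3548] 0.041805419483837175
```

View pics/s23z.png

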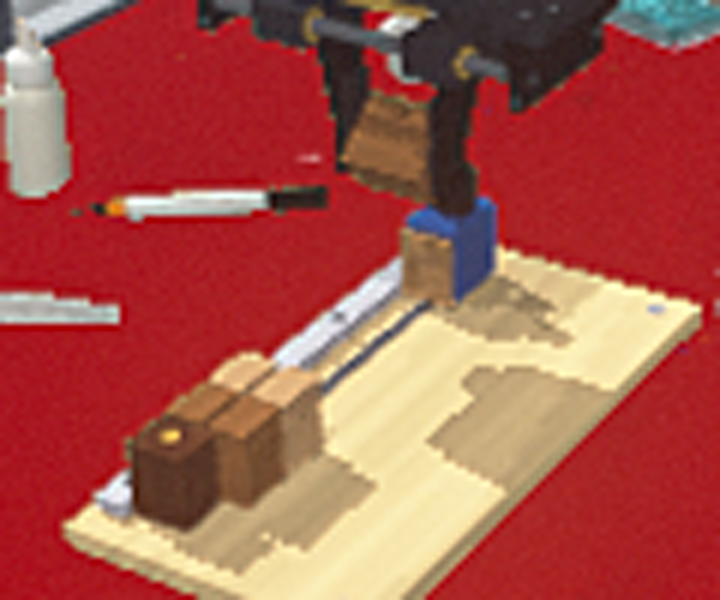

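View pics/w23.png

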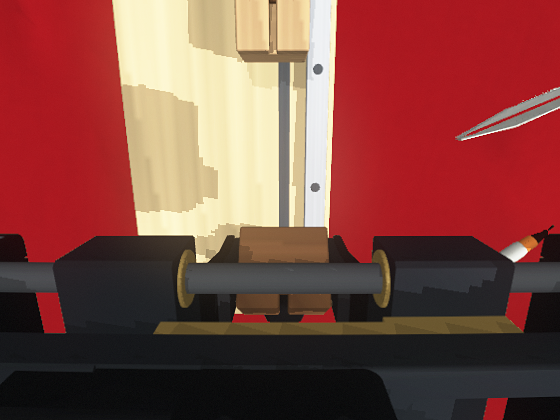

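```bash
python3 -m pendant '[0,0.02,-0.5,0,0,0,36,0,0,-0.3,0,0,0,36,0,0,-0.2,0,0,0,36,0,0,-0.15,0,0,0,36,0,0,0,0,0,0,36]' 10
python3 - <<'E'
from bf import *
c=save('wrist','w24.png');o=env.get_obs(); print(o['tool_pos'],b(o['tool_pos']),o['force'],o['grip_width'])
c=save('scene','s24.png')
cv2.imwrite('pics/s24z.png',cv2.resize(c['image'][180:280,220:340,::-1],(720,600),interpolation=cv2.INTER_CUBIC))
E
```

```text
time_s: 31.28
tool_pos: [0.5994, -0.0604, 0.0435]
tool_rot: [-90.0, 0.0, -80.3]
force: [0.0, 0.9, -0.1]
grip_width: 0.0421
[ 0.5995 -0.0607  0.0438] [ 0.038  -0.0625] [ 0.0815 -0.3252 -0.184 ] 0.042140350227074776
```

View pics/s24z.png

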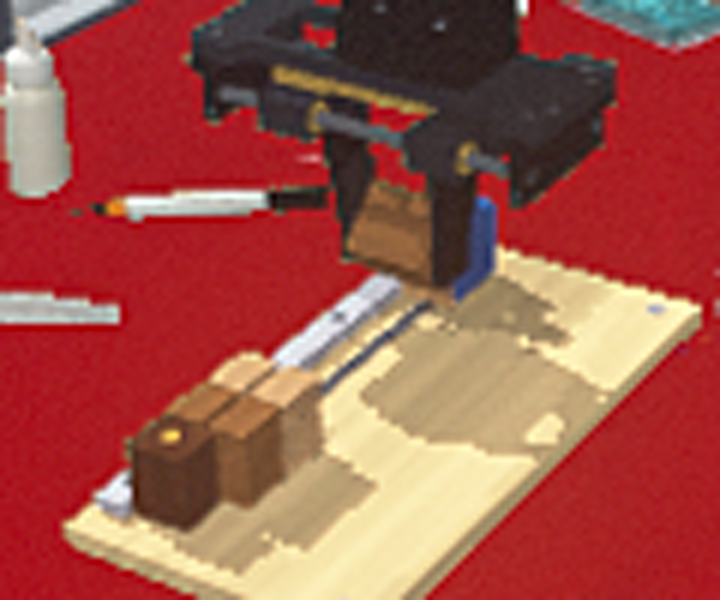

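View pics/w24.png

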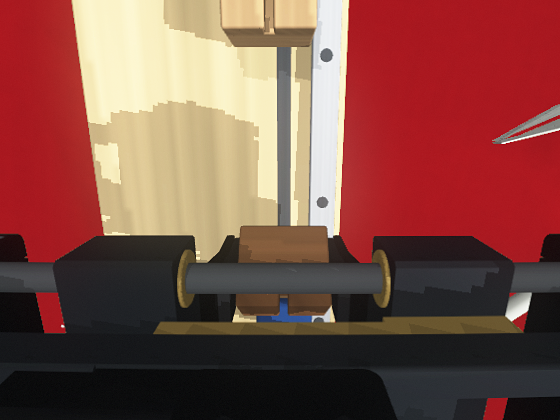

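```bash
python3 -m pendant '[0,0,-0.2,0,0,0,36,0,0,-0.15,0,0,0,36,0,0,0,0,0,0,36]' 10
python3 - <<'E'
from bf import *
c=save('wrist','w25.png');o=env.get_obs(); print(o['tool_pos'],b(o['tool_pos']),o['force'],o['grip_width'])
s=cam('scene')
a=cv2.resize(s['image'][195:265,250:330,::-1],(480,420),interpolation=cv2.INTER_CUBIC)
d=cv2.resize(c['image'][210:320,225:345,::-1],(458,420),interpolation=cv2.INTER_CUBIC)[:,:320]
cv2.imwrite('pics/c25.png',np.hstack([a,d]))
E
```

```text
time_s: 31.75
tool_pos: [0.5993, -0.0597, 0.0292]
tool_rot: [-90.0, 0.1, -80.3]
force: [0.4, 3.2, 1.0]
grip_width: 0.0422
[ 0.5992 -0.0599  0.0293] [ 0.0378 -0.0617] [-0.4876  3.419   0.0446] 0.041981163839425635
```

View pics/c25.png

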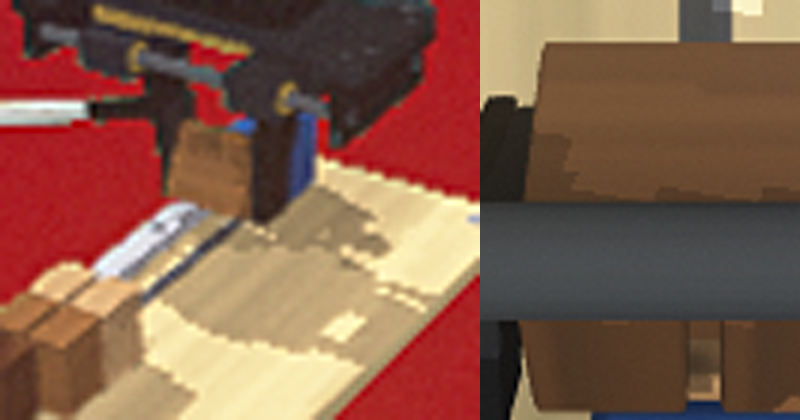

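```bash
python3 -m pendant '[0.01,-0.06,0,0,0,0,36,0.01,-0.06,0,0,0,0,36,0.01,-0.06,0,0,0,0,36,0,0,0,0,0,0,36]' 10
python3 - <<'E'
from bf import *
c=save('wrist','w26.png');o=env.get_obs(); print(o['tool_pos'],b(o['tool_pos']),o['force'],o['grip_width'])
s=cam('scene')
a=cv2.resize(s['image'][195:265,250:330,::-1],(480,420),interpolation=cv2.INTER_CUBIC)
d=cv2.resize(c['image'][210:320,225:345,::-1],(458,420),interpolation=cv2.INTER_CUBIC)[:,:320]
cv2.imwrite('pics/c26.png',np.hstack([a,d]))
E
```

```text
time_s: 32.35
tool_pos: [0.5999, -0.0659, 0.0294]
tool_rot: [-90.0, 0.2, -80.3]
force: [-0.7, 6.5, 0.2]
grip_width: 0.0415
[ 0.5999 -0.0658  0.0294] [ 0.0375 -0.0676] [-0.1564  7.9019  0.9682] 0.04183445677580889
```

View pics/c26.png

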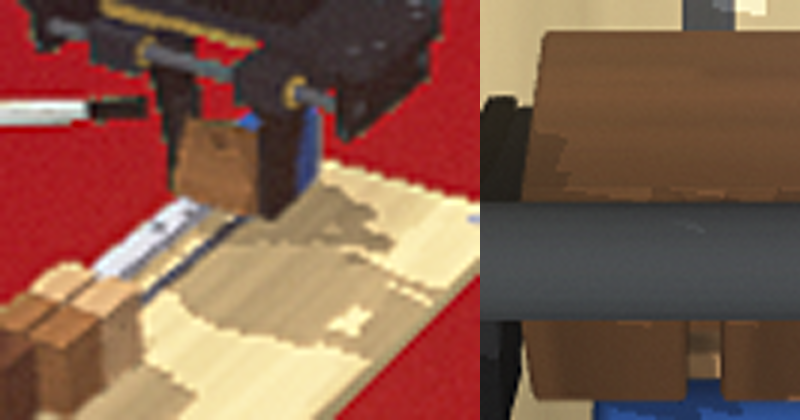

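```bash
python3 -m pendant '[-0.05,0.3,0,0,0,0,36,-0.285,-0.04,0,0,0,0,36,0,0,0,0,0,0,36,0,0,-0.1,0,0,0,36,0,0,-0.1,0,0,0,36,0,0,0,0,0,0,36]' 10
python3 - <<'E'
from bf import *
c=save('wrist','w27.png');o=env.get_obs(); print(o['tool_pos'],b(o['tool_pos']),o['force'],o['grip_width'])
s=cam('scene')
a=cv2.resize(s['image'][195:265,250:330,::-1],(480,420),interpolation=cv2.INTER_CUBIC)
d=cv2.resize(c['image'][210:320,225:345,::-1],(458,420),interpolation=cv2.INTER_CUBIC)[:,:320]
cv2.imwrite('pics/c27.png',np.hstack([a,d]))
E
```

```text
time_s: 33.2
tool_pos: [0.5869, -0.0577, 0.0212]
tool_rot: [-90.0, 0.0, -80.3]
force: [-0.1, 0.4, -0.2]
grip_width: 0.0417
[ 0.5871 -0.0576  0.0215] [ 0.0263 -0.0573] [ 0.1628  0.7361 -0.3676] 0.041960986217878915
```

View pics/c27.png

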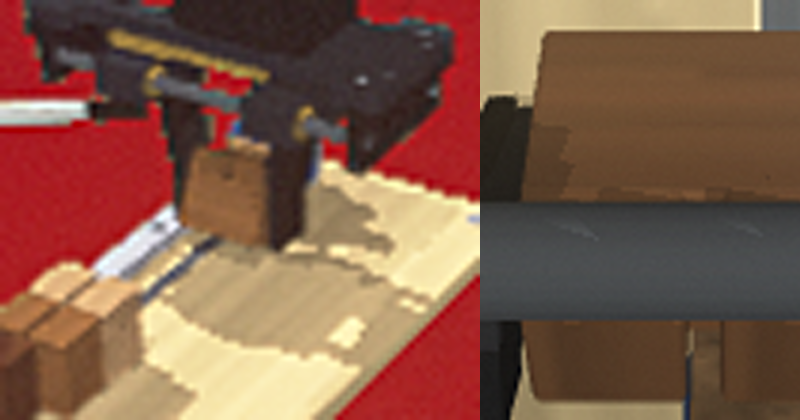

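```bash
python3 -m pendant '[-0.4,-0.07,0,0,0,0,36,0,0,0,0,0,0,36,0,0,-0.1,0,0,0,36,0,0,0,0,0,0,36]' 10
python3 - <<'E'
from bf import *
c=save('wrist','w28.png');o=env.get_obs(); print(o['tool_pos'],b(o['tool_pos']),o['force'],o['grip_width'])
s=cam('scene')
a=cv2.resize(s['image'][205:275,250:330,::-1],(480,420),interpolation=cv2.INTER_CUBIC)
d=cv2.resize(c['image'][210:320,225:345,::-1],(458,420),interpolation=cv2.INTER_CUBIC)[:,:320]
cv2.imwrite('pics/c28.png',np.hstack([a,d]))
E
```

```text
time_s: 33.8
tool_pos: [0.5716, -0.0603, 0.0176]
tool_rot: [-90.0, 0.0, -80.3]
force: [0.0, 0.4, -1.0]
grip_width: 0.0421
[ 0.5716 -0.0602  0.0177] [ 0.0105 -0.0573] [-0.1539 -0.3992 -0.9236] 0.041774771061408124
```

View pics/c28.png

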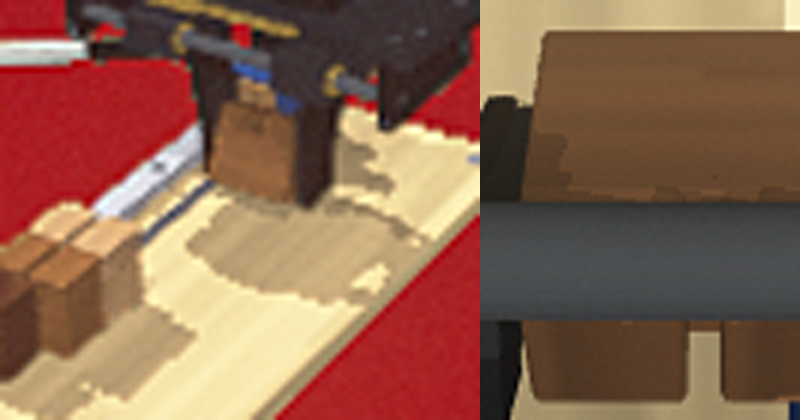

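```bash
python3 -m pendant '[0,0,-0.1,0,0,0,36,0,0,0,0,0,0,36]' 10
python3 - <<'E'
from bf import *
c=cam('wrist');o=env.get_obs(); print(o['tool_pos'],o['force'],o['grip_width'])
# predicted vs. bottom edge px
s=cam('scene')
a=cv2.resize(s['image'][205:275,250:330,::-1],(480,420),interpolation=cv2.INTER_CUBIC)
d=cv2.resize(c['image'][210:320,225:345,::-1],(458,420),interpolation=cv2.INTER_CUBIC)[:,:320]
cv2.imwrite('pics/c29.png',np.hstack([a,d]))
E
```

```text
time_s: 34.15
tool_pos: [0.5717, -0.0601, 0.0149]
tool_rot: [-90.0, -0.0, -80.3]
force: [-3.1, 0.2, 7.6]
grip_width: 0.0419
[ 0.5717 -0.0601  0.0149] [-3.5348  0.3318  7.9403] 0.04185365030935331
```

View pics/c29.png

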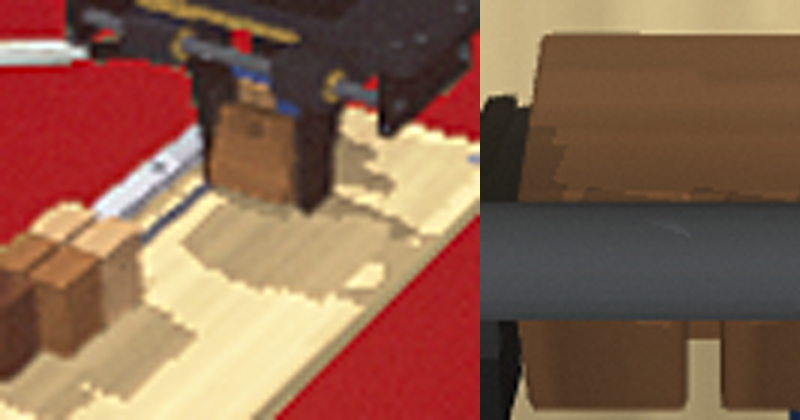

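```bash
python3 -m pendant '[0,0,0.03,0,0,0,46,0,0,0,0,0,0,50,0,0,0,0,0,0,54,0,0,0,0,0,0,54,0,0,0.5,0,0,0,60,0,0,0.8,0,0,0,60,0,-0.5,1,0,0,0,60,0,-0.5,1,0,0,0,60,0,0,0.5,0,0,0,60,0,0,0,0,0,0,60]'
python3 - <<'E'
from bf import *
c=save('wrist','w30.png');o=env.get_obs(); print(o['tool_pos'],b(o['tool_pos']),o['qpos'])
s=save('scene','s30.png')
cv2.imwrite('pics/s30z.png',cv2.resize(s['image'][200:290,220:340,::-1],(720,540),interpolation=cv2.INTER_CUBIC))
E
```

```text
time_s: 35.5
tool_pos: [0.5721, -0.0993, 0.1686]
tool_rot: [-89.8, -0.1, -80.3]
force: [0.4, 0.2, 0.7]
grip_width: 0.0596
[ 0.5711 -0.0991  0.167 ] [ 0.0035 -0.0956] [ 54.4342  20.5223 -57.1008  96.1746  17.9087  73.1196   3.4754]
```

View pics/s30z.png

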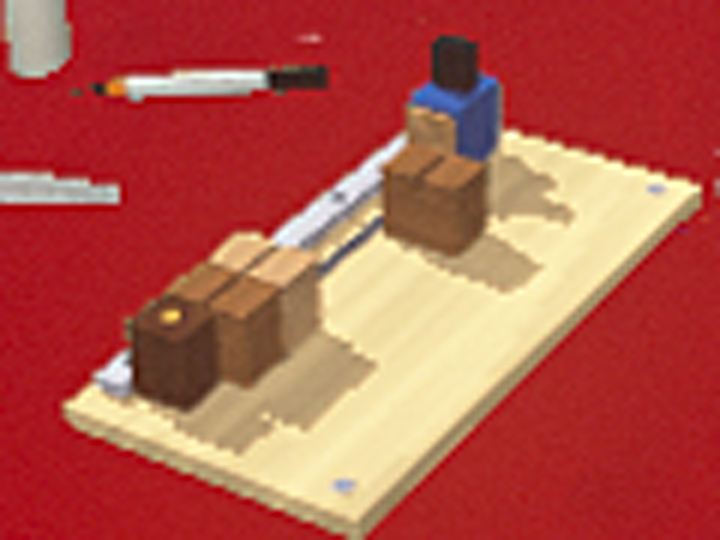

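View pics/w30.png

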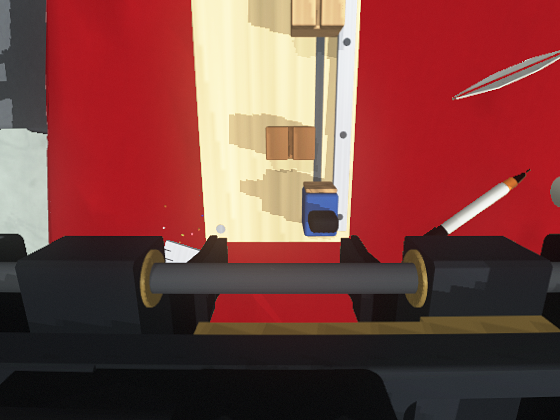

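Run:
```python
from q import *; from bf import *
c=cam('wrist')
quad(c,[(266,128),(315,127),(315,159),(266,159)],sc=1,ox=0,oy=0,z=.05)
quad(c,[(266,128),(315,127),(315,159),(266,159)],sc=1,ox=0,oy=0,z=.05)
W=np.mean([at(c,*p,.05) for p in [(266,128),(315,127),(315,159),(266,159)]],0); print(b(W))
```

```text
c [ 0.5692 -0.0481] long 0.0411 short 0.0260 dir 10.3, from short -79.9
c [ 0.5692 -0.0481] long 0.0411 short 0.0260 dir 10.3, from short -79.9
[ 0.0102 -0.0449]
```

```bash
python3 -m pendant '[-0.03,0.64,0,0,0,0,60,-0.03,0.64,-0.4,0,0,0,60,0,0,-0.9,0,0,0,60,0,0,-0.9,0,0,0,60,0,0,-0.9,0,0,0,60,0,0,-0.37,0,0,0,60,0,0,0,0,0,0,60]' 25
python3 - <<'E'
from bf import *
c=save('wrist','w31.png');o=env.get_obs(); print(o['tool_pos'],b(o['tool_pos']))
cv2.imwrite('pics/w31z.png',cv2.resize(c['image'][200:330,200:370,::-1],(765,585),interpolation=cv2.INTER_CUBIC))
E
```

```text
time_s: 36.52
tool_pos: [0.5677, -0.0484, 0.027]
tool_rot: [-90.1, 0.1, -80.3]
force: [-0.5, 1.0, -0.3]
grip_width: 0.0599
[ 0.5688 -0.0486  0.0283] [ 0.0098 -0.0454]
```

View pics/w31z.png

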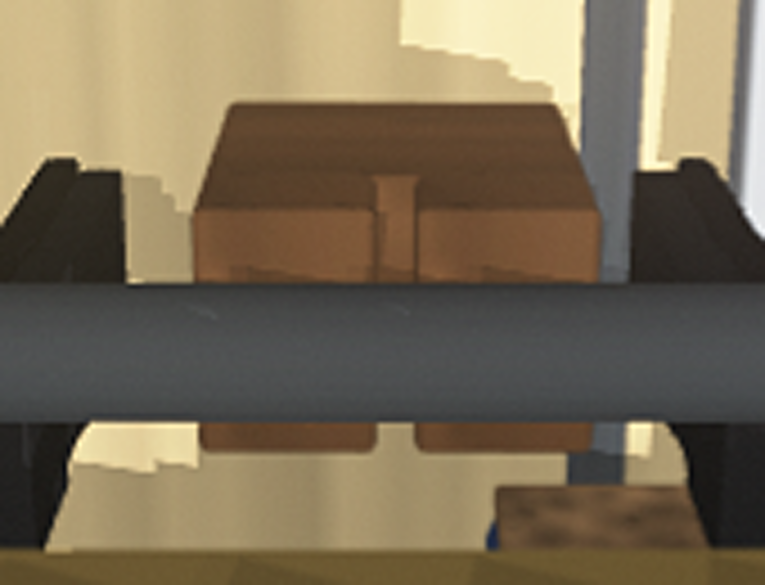

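```bash
python3 -m pendant '[0,0,0,0,0,0,36,0,0,0,0,0,0,36,0,0,0,0,0,0,36,0,0,0,0,0,0,36,0,0,0.3,0,0,0,36,0.04,0.43,0,0,0,0,36,0.04,0.43,0,0,0,0,36,0.04,0.43,0,0,0,0,36,0.04,0.42,0,0,0,0,36,0,0,0,0,0,0,36]' 25
python3 - <<'E'
from bf import *
c=save('wrist','w32.png');o=env.get_obs(); print(o['tool_pos'],b(o['tool_pos']),o['force'],o['grip_width'])
cv2.imwrite('pics/w32z.png',cv2.resize(c['image'][100:300,180:380,::-1],(600,600),interpolation=cv2.INTER_CUBIC))
E
```

```text
time_s: 37.83
tool_pos: [0.5751, 0.022, 0.0402]
tool_rot: [-90.0, 0.1, -80.1]
force: [-0.2, -0.4, -0.1]
grip_width: 0.0419
[0.5751 0.0203 0.0401] [0.0276 0.0214] [ 0.3597 -0.4443 -1.2127] 0.04174713129396091
```

View pics/w32z.png

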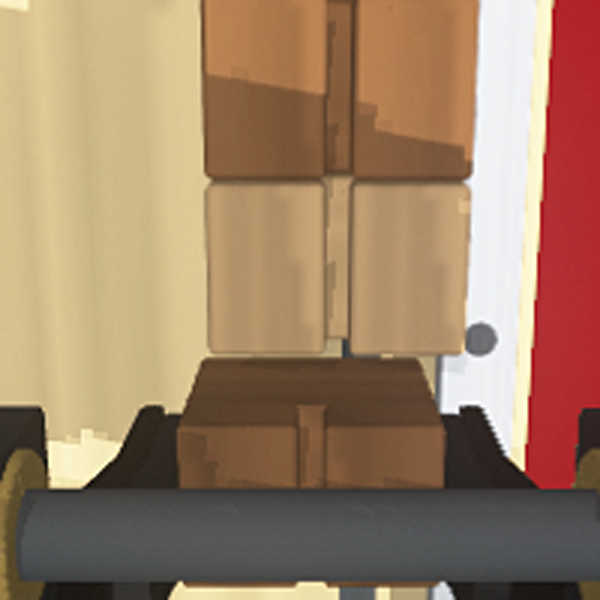

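Run:
```python
from bf import *
c=cam('wrist')
print(b(at(c,290,217.5,.05)),b(at(c,290,219.3,.024)),b(at(c,290,100+422/3,.062)))
```

```text
[0.0323 0.0445] [0.0329 0.0357] [0.0321 0.0371]
```

```bash
python3 -m pendant '[-0.02,0.12,0,0,0,0,36,0,0,0,0,0,0,36,0,0,-0.15,0,0,0,36,0,0,-0.14,0,0,0,36,0,0,0,0,0,0,36,0.06,0.01,0,0,0,0,36,0.06,0.01,0,0,0,0,36,0.06,0.01,0,0,0,0,36,0,0,0,0,0,0,36]' 25
python3 - <<'E'
from bf import *
c=save('wrist','w33.png');o=env.get_obs(); print(o['tool_pos'],b(o['tool_pos']),o['force'],o['grip_width'])
cv2.imwrite('pics/w33z.png',cv2.resize(c['image'][100:300,180:380,::-1],(600,600),interpolation=cv2.INTER_CUBIC))
E
```

```text
time_s: 39.05
tool_pos: [0.579, 0.0247, 0.0288]
tool_rot: [-90.4, -0.1, -80.3]
force: [-8.4, -1.5, 11.6]
grip_width: 0.0419
[0.579  0.0246 0.0287] [0.0322 0.0251] [-9.0191 -1.3146 12.4737] 0.04181314864280856
```

View pics/w33z.png

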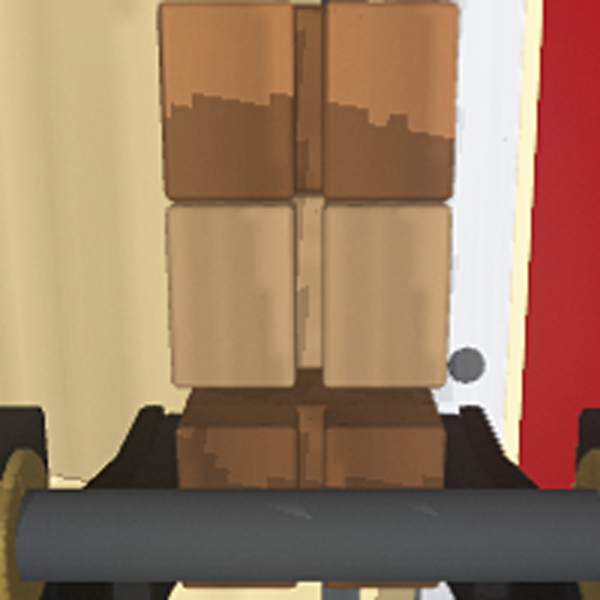

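```bash
python3 -m pendant '[0,0,0.03,0,0,0,56,0,0,0,0,0,0,56,0,0,0,0,0,0,56,0,0,0.6,0,0,0,56,0,0,0.9,0,0,0,56,0,-0.3,0.9,0,0,0,56,0,-0.4,0.9,0,0,0,56,0,-0.4,0.6,0,0,0,60,0,0,0,0,0,0,60]'
python3 - <<'E'
from bf import *
c=save('wrist','w34.png');o=env.get_obs(); print(o['tool_pos'],b(o['tool_pos']),o['tool_rot'],o['qpos'])
s=save('scene','s34.png')
cv2.imwrite('pics/w34z.png',cv2.resize(c['image'][70:240,180:380,::-1],(700,595),interpolation=cv2.INTER_CUBIC))
E
```

```text
time_s: 40.22
tool_pos: [0.5831, -0.0204, 0.1874]
tool_rot: [-89.8, -0.1, -80.5]
force: [0.0, 0.9, -0.3]
grip_width: 0.0598
[ 0.582  -0.0192  0.186 ] [ 0.0278 -0.0186] [-89.9299  -0.0192 -80.3913] [ 47.305   20.292  -58.4173  94.4754  17.8124  75.2016  -4.5126]
```

View pics/w34z.png

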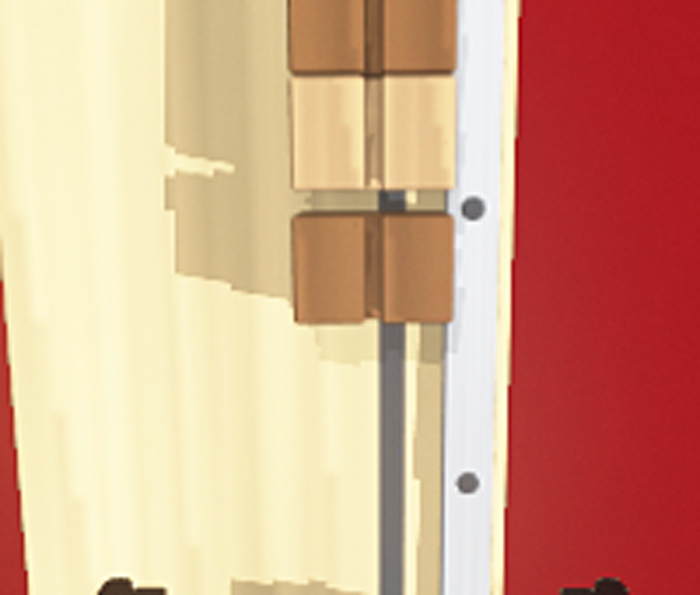

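View pics/s34.png

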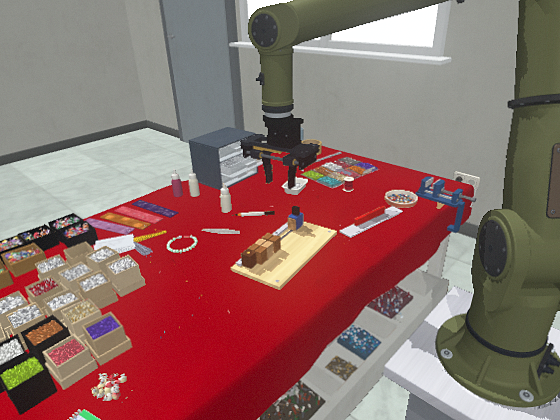

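```bash
python3 -m pendant '[0.075,-0.233,0,0,0,-1,60,0.075,-0.233,0,0,0,-1,60,0.075,-0.233,0,0,0,-1,60,0.075,-0.233,0,0,0,-1,60,0.075,-0.233,0,0,0,-1,60,0.075,-0.233,0,0,0,-1,60,0.075,-0.233,0,0,0,-1,60,0.075,-0.233,0,0,0,-1,60,0.07,-0.236,0,0,0,-1,60,0,0,-0.3,0,0,0,60]'; python3 -m pendant '[0,0,-0.9,0,0,0,60,0,0,-0.5,0,0,0,60,0,0,0,0,0,0,60,0,0,0,0,0,0,60]'
python3 - <<'E'
from bf import *
c=save('wrist','w35.png');o=env.get_obs(); print(o['tool_pos'],b(o['tool_pos']),o['tool_rot'],o['qpos'])
for p in [(270,0)]: pass
E
```

```text
time_s: 41.58
tool_pos: [0.6084, -0.1025, 0.1725]
tool_rot: [-90.0, -0.0, -170.2]
force: [-0.1, 0.5, -0.7]
grip_width: 0.0602
time_s: 42.08
tool_pos: [0.609, -0.1024, 0.1185]
tool_rot: [-90.0, 0.1, -170.2]
force: [0.3, -0.4, 0.6]
grip_width: 0.0601
[ 0.6093 -0.1026  0.119 ] [ 0.0406 -0.1054] [ -89.9642    0.1094 -170.2661] [ 38.5714  23.032  -39.198   94.1944  15.4606  68.1905 -84.4213]
```

View pics/w35.png

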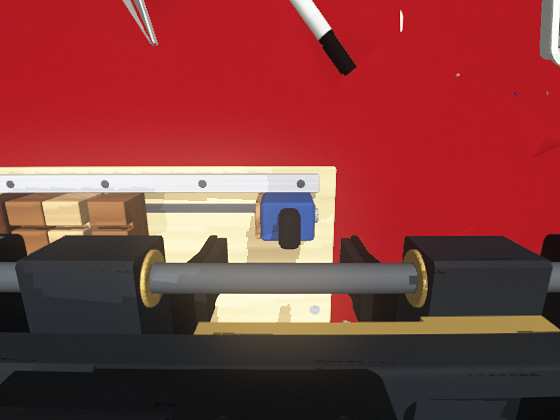

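```bash
python3 -m pendant '[0.017,-0.1,-0.5,0,0,0,60,0,0,-0.6,0,0,0,60,0,0,-0.44,0,0,0,60,0,0,0,0,0,0,60,0,0,0,0,0,0,8,0,0,0,0,0,0,8,0,0,0,0,0,0,8,0,0,0,0,0,0,8,0,0,0,0,0,0,8,0,0,0,0,0,0,8]' 40
python3 - <<'E'
from bf import *
o=env.get_obs(); print(o['tool_pos'],b(o['tool_pos']),o['force'],o['grip_width'])
E
```

```text
time_s: 43.38
tool_pos: [0.609, -0.1063, 0.0563]
tool_rot: [-90.0, -0.0, -170.3]
force: [-1.1, 0.7, 2.1]
grip_width: 0.0138
[ 0.609  -0.1063  0.0563] [ 0.0397 -0.109 ] [-1.1423  0.6742  2.1138] 0.013788344534111222
```

```bash
python3 -m pendant '[-0.042,0.245,0,0,0,0,8,-0.085,0.49,0,0,0,0,8,-0.085,0.49,0,0,0,0,8,-0.085,0.49,0,0,0,0,8,-0.085,0.49,0,0,0,0,8,0,0,0,0,0,0,8,0,0,0,0,0,0,8]' 40
python3 - <<'E'
from bf import *
c=save('wrist','w36.png');o=env.get_obs(); print(o['tool_pos'],b(o['tool_pos']),o['force'],o['grip_width'])
E
```

```text
time_s: 44.25
tool_pos: [0.5936, -0.0167, 0.0562]
tool_rot: [-90.1, 0.0, -170.2]
force: [-0.6, 2.7, 0.7]
grip_width: 0.0138
[ 0.5937 -0.0172  0.0562] [ 0.0396 -0.0186] [-0.2361  3.7646  0.3472] 0.013959029215342622
```

View pics/w36.png

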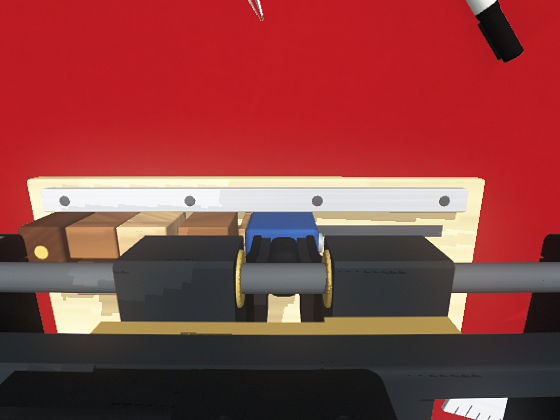

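```bash
python3 -m pendant '[-0.021,0.123,0,0,0,0,8,-0.021,0.123,0,0,0,0,8,-0.013,0.074,0,0,0,0,8,0,0,0,0,0,0,8,0,0,0,0,0,0,8]'; python3 -m pendant '[-0.009,0.05,0,0,0,0,8,0,0,0,0,0,0,8]'; python3 -m pendant '[-0.009,0.05,0,0,0,0,8,0,0,0,0,0,0,8]'
python3 - <<'E'
from bf import *
c=save('wrist','w37.png');o=env.get_obs(); print(o['tool_pos'],b(o['tool_pos']),o['force'],o['grip_width'])
E
```

```text
time_s: 44.92
tool_pos: [0.5917, -0.0059, 0.0563]
tool_rot: [-90.0, 0.0, -170.3]
force: [1.4, -3.4, 1.5]
grip_width: 0.014
time_s: 45.18
tool_pos: [0.5914, -0.0038, 0.0563]
tool_rot: [-90.0, 0.0, -170.3]
force: [1.7, -3.6, 1.6]
grip_width: 0.0139
time_s: 45.42
tool_pos: [0.591, -0.0018, 0.0563]
tool_rot: [-90.0, 0.0, -170.3]
force: [1.7, -3.2, 1.1]
grip_width: 0.0137
[ 0.591  -0.0018  0.0563] [ 0.0396 -0.003 ] [ 2.6645 -4.8216  1.0505] 0.013507473933527896
```

View pics/w37.png

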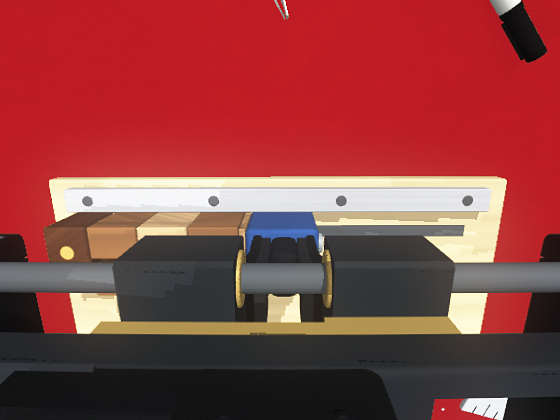

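Blocks are closing up; keep pressing.

```bash
python3 -m pendant '[-0.009,0.05,0,0,0,0,8,0,0,0,0,0,0,8]'; python3 -m pendant '[-0.009,0.05,0,0,0,0,8,0,0,0,0,0,0,8]';python3 -m pendant '[-0.009,0.05,0,0,0,0,8,0,0,0,0,0,0,8]'
```

```text
time_s: 45.72
tool_pos: [0.591, -0.0018, 0.0563]
tool_rot: [-89.9, 0.0, -170.4]
force: [3.2, -6.6, 0.7]
grip_width: 0.0137
time_s: 45.98
tool_pos: [0.591, -0.0018, 0.0563]
tool_rot: [-89.7, 0.0, -170.4]
force: [3.0, -9.4, 0.8]
grip_width: 0.0138
time_s: 46.22
tool_pos: [0.591, -0.0018, 0.0563]
tool_rot: [-89.6, 0.0, -170.5]
force: [4.6, -12.9, 0.4]
grip_width: 0.0137
```

```bash
python3 -m pendant '[-0.009,0.05,0,0,0,0,8,0,0,0,0,0,0,8,0,0,0,0,0,0,8,0,0,0,0,0,0,8,0,0,0,0,0,0,8,0,0,0,0,0,0,8]'
python3 -m pendant '[0.009,-0.05,0,0,0,0,8,0.009,-0.05,0,0,0,0,8,0.009,-0.05,0,0,0,0,8,0.004,-0.025,0,0,0,0,8,0,0,0,0,0,0,8,0,0,0,0,0,0,30,0,0,0,0,0,0,30,0,0,0,0,0,0,30,0,0,0,0,0,0,30,0,0,0.5,0,0,0,30]'
python3 -m pendant '[0,0,0.9,0,0,0,50,0,0,1,0,0,0,50,0,0,1,0,0,0,50,0,0,0.5,0,0,0,50,0,0,0,0,0,0,50]'
python3 - <<'E'
from bf import *
c=save('wrist','w38.png');save('scene','s38.png');o=env.get_obs(); print(o['tool_pos'],b(o['tool_pos']),o['force'],o['qpos'])
cv2.imwrite('pics/w38z.png',cv2.resize(c['image'][100:240,120:360,::-1],(800,467),interpolation=cv2.INTER_CUBIC))
E
```

```text
time_s: 46.98
tool_pos: [0.591, -0.0018, 0.0563]
tool_rot: [-89.5, 0.0, -170.6]
force: [4.3, -15.9, -0.5]
grip_width: 0.0137
time_s: 48.22
tool_pos: [0.5892, -0.0006, 0.0754]
tool_rot: [-90.1, -0.2, -170.3]
force: [0.1, 0.2, 0.1]
grip_width: 0.0297
time_s: 48.85
tool_pos: [0.5916, -0.0006, 0.2139]
tool_rot: [-89.9, 0.2, -170.3]
force: [-0.7, -0.0, -0.9]
grip_width: 0.0499
[ 0.5899 -0.0009  0.211 ] [ 0.0387 -0.002 ] [-0.7546  0.2796  0.4496] [ 33.6492  15.9827 -43.0526  91.6672  11.1198  76.8641 -91.1717]
```

View pics/w38.png

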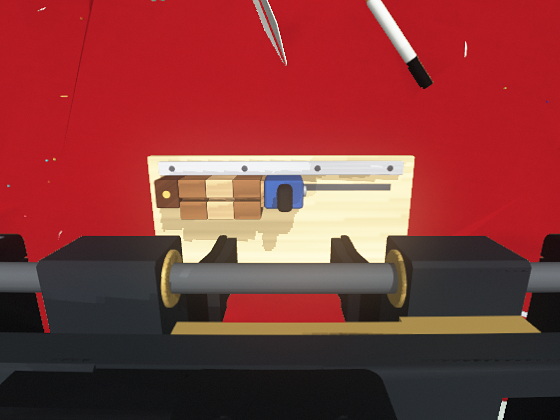

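View pics/w38z.png

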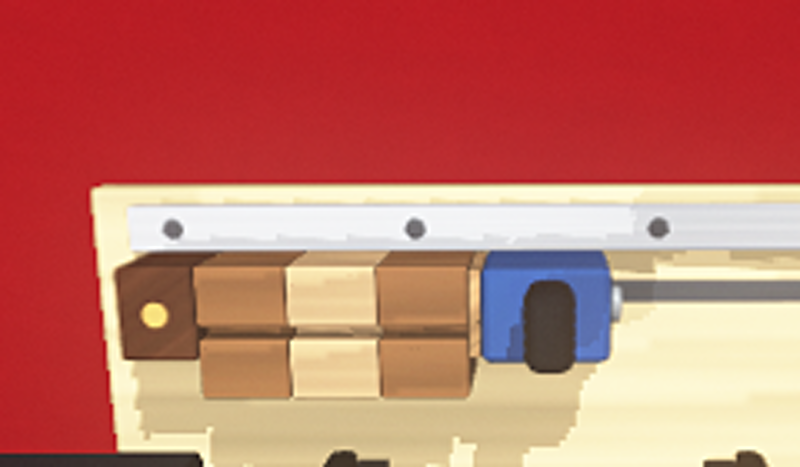

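```bash
python3 -m pendant '[-0.594,-0.9,0,0,0,0,50,-0.594,-0.9,0,0,0,0,50,-0.594,-0.9,0,0,0,0,50,-0.594,-0.9,0,0,0,0,50,-0.594,-0.9,0.2,0,0,0,50,-0.594,-0.9,0.2,0,0,0,50,-0.594,-0.9,0.3,0,0,0,50,-0.594,-0.9,0.3,0,0,0,50,0,0,0,0,0,0,50,0,0,0,0,0,0,50]'
python3 - <<'E'
from bf import *
c=save('wrist','w40.png');o=env.get_obs(); print(o['tool_pos'],o['tool_rot'],o['qpos'])
E
```

```text
time_s: 50.2
tool_pos: [0.4003, -0.2879, 0.2506]
tool_rot: [-90.2, -0.1, -170.3]
force: [1.4, 0.6, 0.0]
grip_width: 0.0501
[ 0.4007 -0.2874  0.2508] [ -90.1344   -0.0663 -170.2231] [ 61.518   -0.3878 -28.5529 101.3317  -0.2433  79.1489 -47.2111]
```

View pics/w40.png

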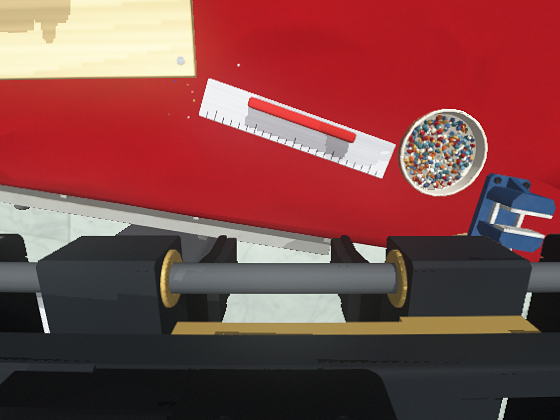

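Run:
```python
from bf import *
c=cam('wrist')
im=c['image'];hsv=cv2.cvtColor(im,cv2.COLOR_RGB2HSV)
H,S,V=[hsv[...,i].astype(int) for i in range(3)]
m=((S<70)&(V>90)).astype(np.uint8)*255; m[185:]=0; m[:,397:]=0; m[:,:195]=0
m=cv2.morphologyEx(m,cv2.MORPH_OPEN,np.ones((3,3)))
cs,_=cv2.findContours(m,0,1); k=cv2.convexHull(max(cs,key=cv2.contourArea)); r=cv2.minAreaRect(k); bx=cv2.boxPoints(r); print(bx.tolist())
W=np.array([at(c,*p,.006)[:2] for p in bx]); print(W)
L=[np.linalg.norm(W[i]-W[i-1]) for i in range(4)]; print(L,'centre',W.mean(0))
i=int(np.argmax(L)); e=W[i]-W[i-1]; print('long dir',np.degrees(np.arctan2(e[1],e[0])))
for p in [(248,100),(256,97),(355,137),(354,142),(301,119)]: print(p,at(c,*p,.029))
for p in [(0,185),(200,217),(380,247)]: print('edge',at(c,*p,0))
d=[(400,155),(487,150),(444,110),(444,195)]; print('dish',[at(c,*p,.021)[:2] for p in d])
s=cam('top'); print('spool',at(s,382,190,.02))
cv2.imwrite('pics/w40z.png',cv2.resize(im[70:190,190:410,::-1],(792,432),interpolation=cv2.INTER_CUBIC))
```

```text
[[195.75772094726562, 114.50265502929688], [208.48886108398438, 77.58236694335938], [396.3262634277344, 142.3538818359375], [383.5951232910156, 179.274169921875]]
[[ 0.4601 -0.17  ]
 [ 0.5044 -0.1803]
 [ 0.4691 -0.4164]
 [ 0.4218 -0.4122]]
[np.float64(0.24517372215511915), np.float64(0.04543238094998037), np.float64(0.23870567601586598), np.float64(0.04754810346789016)] centre [ 0.4639 -0.2947]
long dir 80.99529900700944
(248, 100) [ 0.4862 -0.2324  0.029 ]
(256, 97) [ 0.4909 -0.2408  0.029 ]
(355, 137) [ 0.4669 -0.3598  0.029 ]
(354, 142) [ 0.4611 -0.36    0.029 ]
(301, 119) [ 0.476  -0.2948  0.029 ]
edge [0.329  0.0784 0.    ]
edge [ 0.3307 -0.1875  0.    ]
edge [ 0.33   -0.4323  0.    ]
dish [array([ 0.4555, -0.4194]), array([ 0.4795, -0.5213]), array([ 0.5148, -0.4567]), array([ 0.4173, -0.4859])]
spool [ 0.6567 -0.4402  0.02  ]
```

View pics/w40z.png

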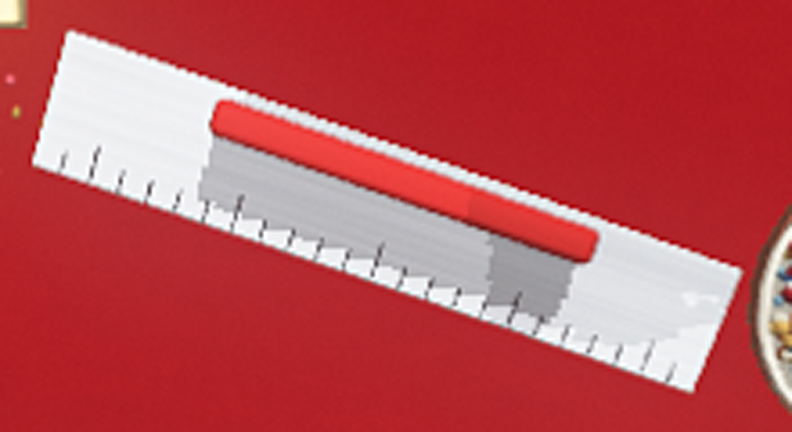

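Run:
```python
from bf import *
c=cam('wrist')
f=lambda u,v,z:at(c,u/3.6+190,v/3.6+70,z)[:2]
W=[f(67,31,.006),f(741,269,.006),f(692,391,.006),f(33,165,.006)]
print(np.array(W),'c',np.mean(W,0))
for a,bb in [(0,1),(3,2)]: e=W[bb]-W[a]; print(np.linalg.norm(e),np.degrees(np.arctan2(e[1],e[0])))
a,bb=f(216,115,.029),f(595,245,.029); e=bb-a; print('rib',a,bb,(a+bb)/2,np.linalg.norm(e),np.degrees(np.arctan2(e[1],e[0])))
```

```text
[[ 0.5037 -0.1806]
 [ 0.4668 -0.4168]
 [ 0.4228 -0.4106]
 [ 0.4596 -0.1742]] c [ 0.4632 -0.2955]
0.2391404931540218 -98.86919960387102
0.2391743291762681 -98.8583210224886
rib [ 0.485  -0.2349] [ 0.4662 -0.3606] [ 0.4756 -0.2978] 0.12708028064781432 -98.46526902010173
```

```bash
python3 -m pendant '[0.232,-0.031,0,0,0,0.891,50,0.232,-0.031,0,0,0,0.891,50,0.232,-0.031,-0.3,0,0,0.891,50,0.232,-0.031,-0.5,0,0,0.891,50,0.232,-0.031,-0.5,0,0,0.891,50,0.232,-0.031,-0.5,0,0,0.891,50,0.232,-0.031,-0.6,0,0,0.891,50,0.236,-0.033,-0.6,0,0,0.893,50,0,0,-0.8,0,0,0,50,0,0,-0.8,0,0,0,50]' 40; python3 -m pendant '[0,0,-0.7,0,0,0,40,0,0,0,0,0,0,40,0,0,0,0,0,0,40]'
python3 - <<'E'
from bf import *
c=save('wrist','w41.png');o=env.get_obs(); print(o['tool_pos'],o['tool_rot'],o['qpos'])
E
```

```text
time_s: 51.65
tool_pos: [0.4756, -0.298, 0.0671]
tool_rot: [-90.0, 0.0, -98.9]
force: [0.6, 0.2, 0.0]
grip_width: 0.0504
time_s: 52.02
tool_pos: [0.4759, -0.2986, 0.0411]
tool_rot: [-89.9, -0.0, -99.0]
force: [0.2, -0.4, 0.9]
grip_width: 0.0403
[ 0.4762 -0.299   0.0416] [-89.876   -0.055  -98.9759] [ 57.2398  20.0202 -32.2692 106.1571  12.5745  57.2185  10.7235]
```

View pics/w41.png

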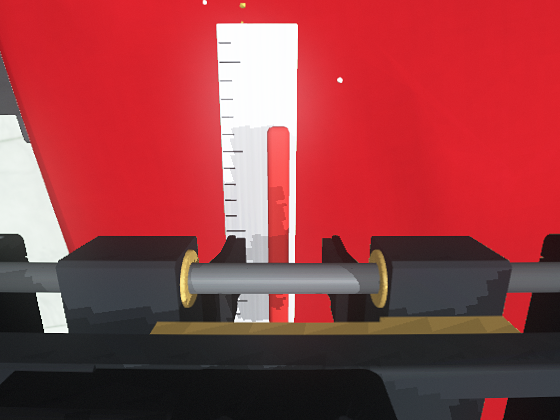

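```bash
python3 -m pendant '[0,0,-0.5,0,0,0,40,0,0,-0.29,0,0,0,40,0,0,0,0,0,0,40,0,0,0,0,0,0,5,0,0,0,0,0,0,5,0,0,0,0,0,0,5,0,0,0,0,0,0,5,0,0,0,0,0,0,5,0,0,0,0,0,0,5]' 45
python3 - <<'E'
from bf import *
o=env.get_obs(); print(o['tool_pos'],o['tool_rot'],o['grip_width'])
E
```

```text
time_s: 53.2
tool_pos: [0.4748, -0.2988, 0.0087]
tool_rot: [-90.0, -0.0, -99.0]
force: [-1.4, 0.5, 2.8]
grip_width: 0.011
[ 0.4748 -0.2988  0.0087] [-90.0215  -0.008  -99.0158] 0.011038104804013047
```

```bash
python3 -m pendant '[0,0,0.4,0,0,0,5,0.21,-0.03,0.6,0,0,0.8,5,0.21,-0.03,0,0,0,0.8,5,0.21,-0.03,0,0,0,0.8,5,0.21,-0.03,0,0,0,0.8,5,0,0,0,0,0,0.8,5,0,0,0,0,0,0,5]'
python3 - <<'E'
from bf import *
c=save('wrist','w42.png');o=env.get_obs(); print(o['tool_pos'],o['tool_rot'],o['grip_width'])
E
```

```text
time_s: 54.08
tool_pos: [0.5089, -0.3036, 0.0491]
tool_rot: [-90.0, -0.0, -59.1]
force: [0.2, -0.2, -2.2]
grip_width: 0.0116
[ 0.5088 -0.3037  0.049 ] [-89.9689  -0.0208 -59.1711] 0.011768051524593218
```

View pics/w42.png

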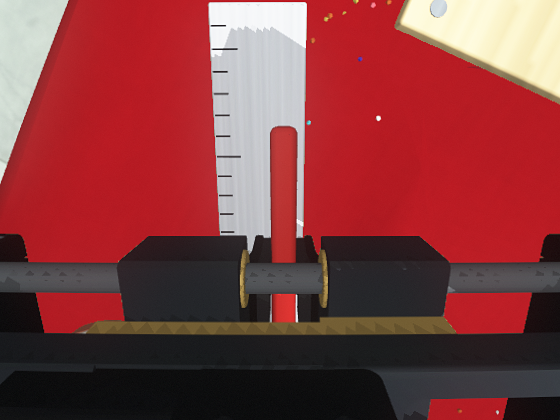

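Held level. Set it down here, release, flip the grip.

```bash
python3 -m pendant '[0,0,-0.5,0,0,0,5,0,0,-0.4,0,0,0,5,0,0,-0.08,0,0,0,5,0,0,0,0,0,0,5,0,0,0,0,0,0,40,0,0,0,0,0,0,40,0,0,0,0,0,0,40,0,0,0.6,0,0,0,40,0,0,0.8,0,0,-1,40,0,0,0.8,0,0,-1,40]'; python3 -m pendant '[0,0,0,0,0,-1,40,0,0,0,0,0,-1,40,0,0,0,0,0,-1,40,0,0,0,0,0,-1,40,0,0,0,0,0,-1,40,0,0,0,0,0,-1,40,0,0,0,0,0,-1,40,0,0,0,0,0,-1,40,0,0,0,0,0,-1,40,0,0,0,0,0,-1,40]';  python3 -m pendant '[0,0,0,0,0,-1,40,0,0,0,0,0,-1,40,0,0,0,0,0,-1,40,0,0,0,0,0,-1,40,0,0,0,0,0,-1,40,0,0,0,0,0,-1,40,0,0,0,0,0,0,40,0,0,0,0,0,0,40]'
python3 - <<'E'
from bf import *
c=save('wrist','w43.png');o=env.get_obs(); print(o['tool_pos'],o['tool_rot'],o['qpos'])
E
```

```text
time_s: 55.38
tool_pos: [0.5085, -0.3035, 0.0982]
tool_rot: [-90.0, 0.0, -79.3]
force: [0.0, -0.9, 0.1]
grip_width: 0.04
time_s: 56.62
tool_pos: [0.5087, -0.3035, 0.0974]
tool_rot: [-90.0, 0.0, -179.3]
force: [-0.1, -0.2, -0.4]
grip_width: 0.04
time_s: 57.62
tool_pos: [0.5087, -0.3035, 0.0974]
tool_rot: [-90.0, 0.0, 121.2]
force: [-0.5, -0.5, -0.4]
grip_width: 0.0399
[ 0.5087 -0.3035  0.0974] [-90.0016  -0.0001 121.1314] [  39.0947   17.2478  -12.7399   99.7807    4.1908   63.4323 -123.8354]
```

View pics/w43.png

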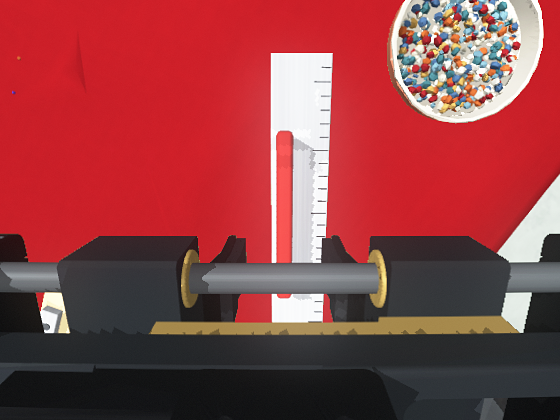

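```bash
python3 -m pendant '[0,0,-0.8,0,0,0,40,0,0,-0.8,0,0,0,40,0,0,-0.6,0,0,0,40,0,0,0,0,0,0,40,0,0,0,0,0,0,5,0,0,0,0,0,0,5,0,0,0,0,0,0,5,0,0,0,0,0,0,5,0,0,0,0,0,0,5,0,0,0,0,0,0,5]' 45;  python3 -m pendant '[0,0,0.4,0,0,0,5,0,0,0.8,0,0,0,5,0,0,0.8,0,0,0,5,0,0,0.8,0,0,0,5,0,0,0,0,0,0,5]'
python3 - <<'E'
from bf import *
c=save('wrist','w44.png');o=env.get_obs(); print(o['tool_pos'],o['tool_rot'],o['grip_width'])
E
```

```text
time_s: 58.92
tool_pos: [0.5086, -0.3037, 0.0097]
tool_rot: [-90.0, 0.0, 121.0]
force: [-1.4, -0.1, 2.7]
grip_width: 0.0121
time_s: 59.55
tool_pos: [0.5106, -0.3046, 0.1249]
tool_rot: [-90.2, 0.3, 121.0]
force: [-0.3, -0.6, -2.9]
grip_width: 0.0118
[ 0.5093 -0.3039  0.1227] [-90.0639   0.1284 120.9935] 0.011637545958213497
```

View pics/w44.png

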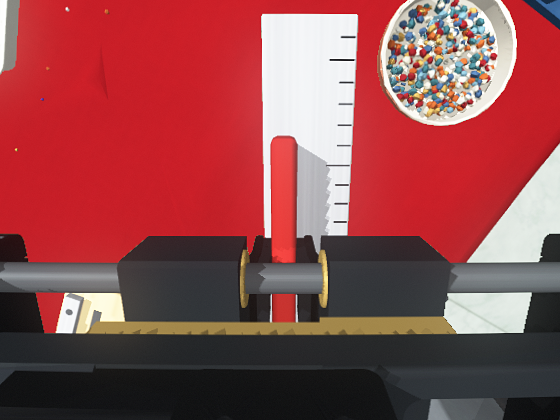

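```bash
python3 -m pendant '[0.008,0.488,0,0,0,0.992,5,0.008,0.488,0,0,0,0.992,5,0.008,0.488,0,0,0,0.992,5,0.008,0.488,0,0,0,0.992,5,0.008,0.488,0,0,0,0.992,5,0.008,0.488,0,0,0,0.992,5,0.008,0.488,0,0,0,0.992,5,0.008,0.488,0,0,0,0.992,5]'; python3 -m pendant '[0.008,0.488,0,0,0,0.992,5,0.008,0.488,0,0,0,0.992,5,0.008,0.488,0,0,0,0.992,5,0.008,0.488,0,0,0,0.992,5,0.008,0.488,0,0,0,0.992,5,0.008,0.488,0,0,0,0.992,5,0.008,0.488,0,0,0,0.992,5,0.008,0.488,0,0,0,0.992,5,0,0,0,0,0,0,5,0,0,0,0,0,0,5]'
python3 - <<'E'
from bf import *
c=save('wrist','w45.png');o=env.get_obs(); print(o['tool_pos'],b(o['tool_pos']),o['tool_rot'],o['grip_width'],o['qpos'])
E
```

```text
time_s: 60.6
tool_pos: [0.5098, -0.1464, 0.1196]
tool_rot: [-90.1, -0.1, -159.3]
force: [0.3, 0.2, -1.1]
grip_width: 0.0116
time_s: 61.85
tool_pos: [0.5131, 0.0076, 0.1205]
tool_rot: [-90.1, -0.0, -80.5]
force: [-0.8, -0.2, -2.4]
grip_width: 0.0118
[0.5133 0.0074 0.1207] [-0.0355  0.0192] [-90.0648  -0.0165 -80.4989] 0.011742370920919292 [ 34.248    9.5181 -40.9632 108.3688   6.9122  64.6416   0.1996]
```

View pics/w45.png

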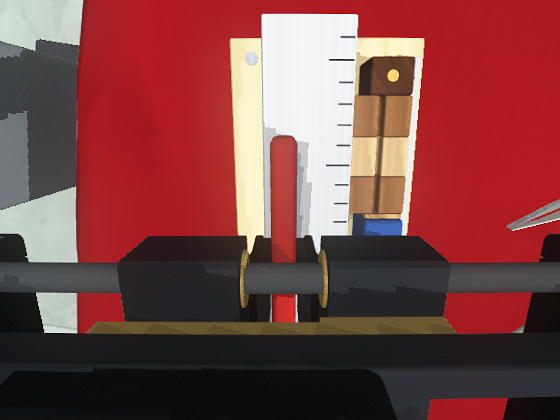

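```bash
python3 -m pendant '[0,0,-0.7,0,0,0.02,5,0,0,-0.7,0,0,0,5,0,0,-0.5,0,0,0,5,0,0,-0.3,0,0,0,5,0,0,-0.15,0,0,0,5,0,0,0,0,0,0,5,0,0,0,0,0,0,5]'
python3 - <<'E'
from bf import *
c=save('wrist','w46.png');o=env.get_obs(); print(o['tool_pos'],b(o['tool_pos']),o['tool_rot'],o['force'])
cv2.imwrite('pics/w46z.png',cv2.resize(c['image'][0:240,180:420,::-1],(600,600),interpolation=cv2.INTER_CUBIC))
E
```

```text
time_s: 62.78
tool_pos: [0.5144, 0.0087, 0.0281]
tool_rot: [-89.9, -0.0, -80.1]
force: [0.3, -0.3, -1.9]
grip_width: 0.0116
[0.5144 0.0087 0.0281] [-0.0342  0.0203] [-89.9174  -0.0315 -80.0968] [ 0.2889 -0.6923 -1.831 ]
```

View pics/w46z.png

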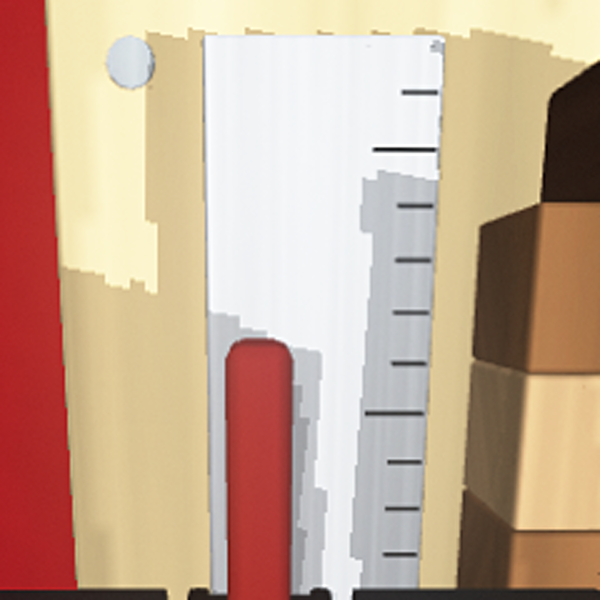

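```bash
python3 -m pendant '[0,0,-0.15,0,0,-0.015,5,0,0,0,0,0,0,5,0.1,0.017,0,0,0,0,5,0.1,0.017,0,0,0,0,5,0,0,0,0,0,0,5]'
python3 - <<'E'
from bf import *
c=save('wrist','w47.png');o=env.get_obs(); print(o['tool_pos'],b(o['tool_pos']),o['tool_rot'],o['force'])
cv2.imwrite('pics/w47z.png',cv2.resize(c['image'][0:240,180:420,::-1],(600,600),interpolation=cv2.INTER_CUBIC))
E
```

```text
time_s: 63.45
tool_pos: [0.5225, 0.0102, 0.0216]
tool_rot: [-89.9, 0.0, -80.2]
force: [-0.2, -0.6, 2.8]
grip_width: 0.0117
[0.5226 0.0102 0.0216] [-0.0258  0.0204] [-89.9105  -0.0005 -80.233 ] [0.3426 0.0904 1.2833]
```

View pics/w47z.png

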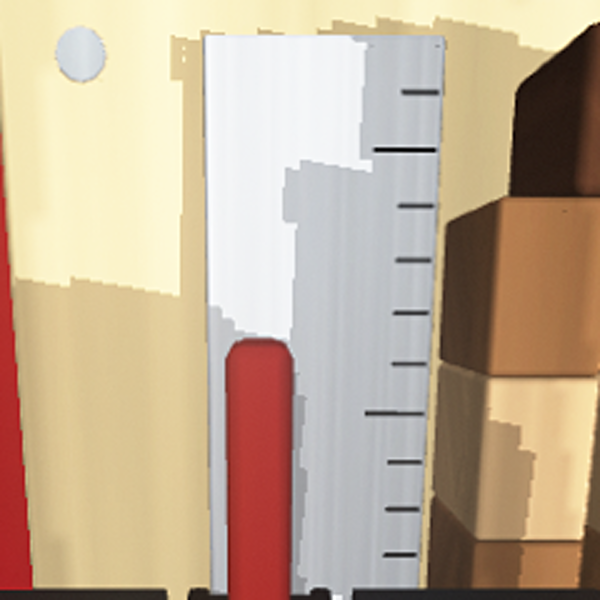

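```bash
for i in 1; do python3 -m pendant '[0.037,0.006,0,0,0,0,5,0,0,0,0,0,0,5]'; python3 -m pendant '[0.037,0.006,0,0,0,0,5,0,0,0,0,0,0,5]'; done
python3 - <<'E'
from bf import *
c=save('wrist','w48.png');o=env.get_obs(); print(o['tool_pos'],b(o['tool_pos']),o['tool_rot'],o['force'])
cv2.imwrite('pics/w48z.png',cv2.resize(c['image'][60:240,240:420,::-1],(600,600),interpolation=cv2.INTER_CUBIC))
E
```

```text
time_s: 63.75
tool_pos: [0.5228, 0.0103, 0.0216]
tool_rot: [-90.1, -0.0, -80.2]
force: [-3.8, -0.8, 6.3]
grip_width: 0.0116
time_s: 64.0
tool_pos: [0.5243, 0.0105, 0.0216]
tool_rot: [-90.1, -0.0, -80.2]
force: [-3.2, -0.2, 5.6]
grip_width: 0.0116
[0.5243 0.0105 0.0216] [-0.0241  0.0204] [-90.0538  -0.016  -80.2431] [-3.552  -0.3444  5.3531]
```

View pics/w48z.png

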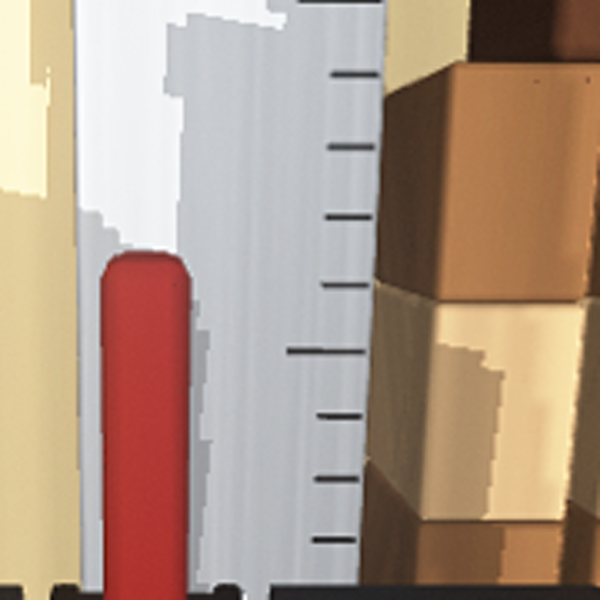

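```bash
for i in 1 2; do :; done; python3 -m pendant '[0.037,0.006,0,0,0,0,5,0,0,0,0,0,0,5]'; python3 -m pendant '[0.037,0.006,0,0,0,0,5,0,0,0,0,0,0,5]'; python3 -m pendant '[0.025,0.004,0,0,0,0,5,0,0,0,0,0,0,5]'
python3 - <<'E'
from bf import *
c=save('wrist','w49.png');o=env.get_obs(); print(o['tool_pos'],b(o['tool_pos']),o['tool_rot'],o['force'])
cv2.imwrite('pics/w49z.png',cv2.resize(c['image'][60:240,240:420,::-1],(600,600),interpolation=cv2.INTER_CUBIC))
E
```

```text
time_s: 64.3
tool_pos: [0.525, 0.0106, 0.0216]
tool_rot: [-90.2, -0.0, -80.2]
force: [-5.4, -0.8, 8.6]
grip_width: 0.0113
time_s: 64.55
tool_pos: [0.525, 0.0106, 0.0216]
tool_rot: [-90.3, -0.0, -80.2]
force: [-9.7, -2.0, 12.9]
grip_width: 0.0112
time_s: 64.8
tool_pos: [0.525, 0.0106, 0.0216]
tool_rot: [-90.5, -0.1, -80.3]
force: [-12.5, -2.0, 16.3]
grip_width: 0.0117
[0.525  0.0106 0.0216] [-0.0234  0.0203] [-90.4743  -0.0546 -80.2506] [-12.0873  -1.8029  17.1165]
```

View pics/w49z.png

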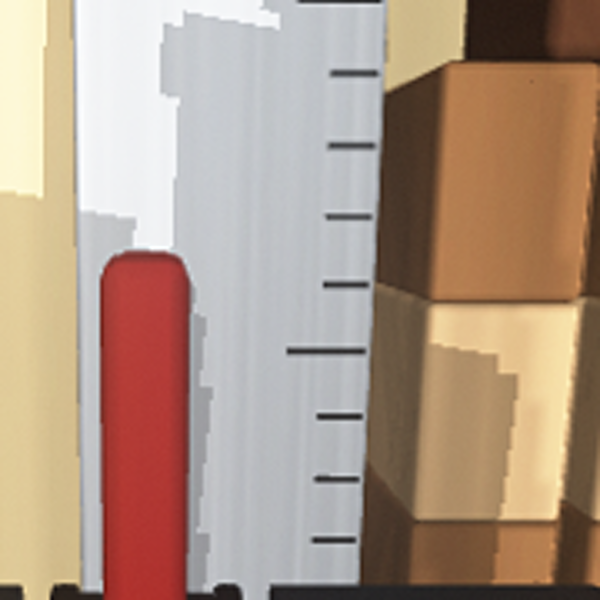

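```bash
python3 -m pendant '[-0.06,-0.01,0,0,0,0,5,0,0,0,0,0,0,5,0,0,0,0,0,0,24,0,0,0,0,0,0,24,0,0,0,0,0,0,24,0,0,0.4,0,0,0,24,0,0,0.8,0,0,0,24,0,-0.3,1,0,0,0,24,0,-0.4,1,0,0,0,24,0,0,0.8,0,0,0,24]'; python3 -m pendant '[0,-0.5,0.5,0,0,0,24,0,-0.5,0.5,0,0,0,24,0,0,0,0,0,0,24,0,0,0,0,0,0,24]'
python3 - <<'E'
from bf import *
c=save('wrist','w50.png');o=env.get_obs(); print(o['tool_pos'],b(o['tool_pos']),o['tool_rot'],o['force'])
s=save('scene','s50.png')
cv2.imwrite('pics/w50z.png',cv2.resize(c['image'][40:240,180:400,::-1],(660,600),interpolation=cv2.INTER_CUBIC))
cv2.imwrite('pics/s50z.png',cv2.resize(s['image'][200:300,220:350,::-1],(780,600),interpolation=cv2.INTER_CUBIC))
E
```

```text
time_s: 66.1
tool_pos: [0.5269, -0.0186, 0.1843]
tool_rot: [-89.9, -0.1, -80.4]
force: [0.6, 0.3, -0.6]
grip_width: 0.0241
time_s: 66.6
tool_pos: [0.5259, -0.056, 0.2211]
tool_rot: [-90.0, 0.0, -80.2]
force: [-0.2, 0.6, -0.4]
grip_width: 0.0242
[ 0.5257 -0.0558  0.2207] [-0.0339 -0.0452] [-90.0468   0.0532 -80.1491] [ 0.0943  1.3006 -0.6012]
```

View pics/w50z.png

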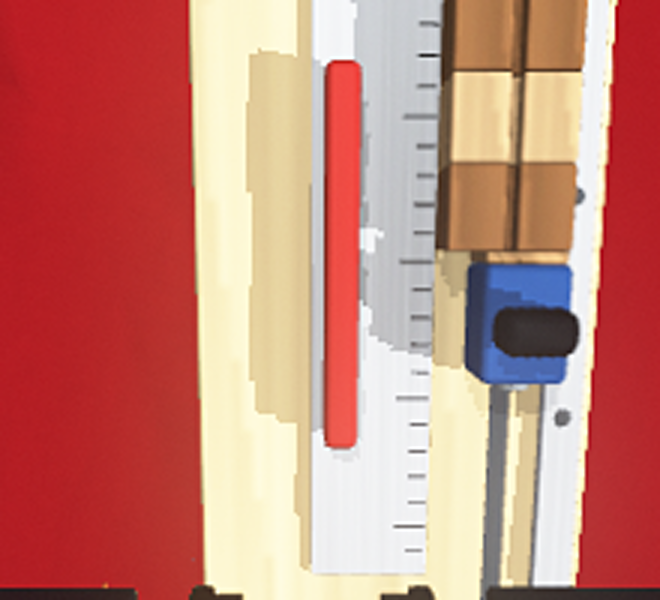

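View pics/s50z.png

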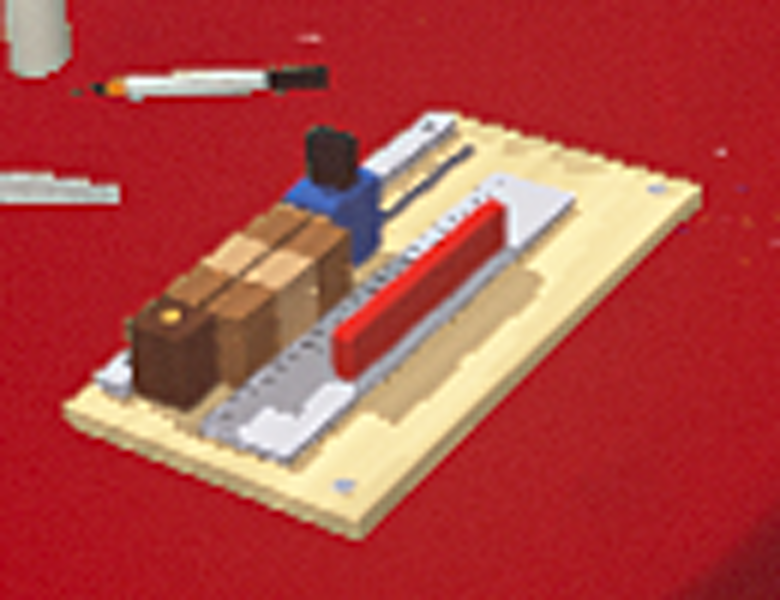

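```bash
python3 -m pendant '[0,0.5,-0.5,0,0,0,24,0,0.3,-0.5,0,0,0,24,0,-0.9,0,0,0,0,24,0,-0.9,0,0,0,0,24,0,0,0,0,0,0,24,0,0,0,0,0,0,24]'
python3 - <<'E'
from bf import *
c=save('wrist','w51.png'); o=env.get_obs(); print(b(o['tool_pos']))
I=c['image']; 
ux,uy=proj(c,[*wd(.013,.063),.012]); print(ux,uy)
x0,y0=int(ux)-50,max(0,int(uy)-50)
cv2.imwrite('pics/w51z.png',cv2.resize(I[y0:y0+100,x0:x0+100,::-1],(600,600),interpolation=cv2.INTER_NEAREST))
E
```

```text
time_s: 67.45
tool_pos: [0.526, -0.0957, 0.1809]
tool_rot: [-90.0, 0.1, -80.2]
force: [-0.1, 1.0, -0.3]
grip_width: 0.0238
[-0.0402 -0.0842]
339.5790841830981 34.04344231343114
```

View pics/w51z.png

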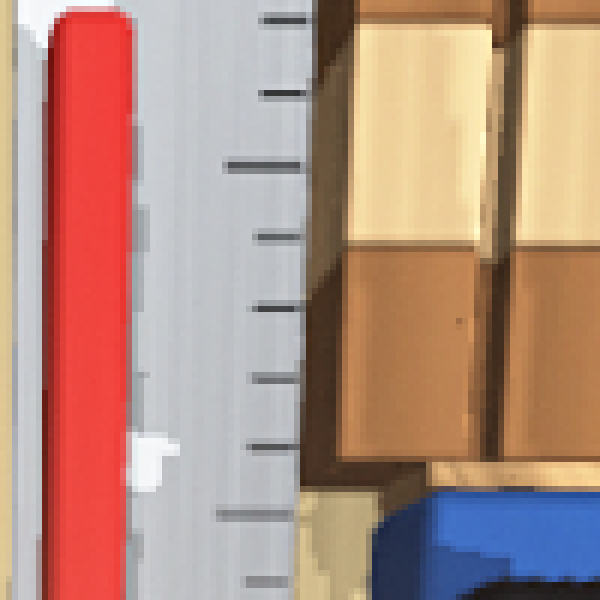

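Run:
```python
from bf import *
c=cam('wrist'); x0=289;y0=0
for n,(u,v),z in [('SE',(301,430),.018),('blk',(340,430),.05),('SE',(311,150),.018),('blk',(350,150),.05),('SE',(318,25),.018),('blk',(355,40),.05)]: print(n,b(at(c,x0+u/6-.5,y0+v/6,z)))
# back of bottom block & jaw cork
top=save('top','t51.png'); s=save('scene','s51.png')
```

```text
SE [0.0127 0.0296]
blk [0.0131 0.0251]
SE [0.0126 0.0695]
blk [0.0128 0.0611]
SE [0.0129 0.0866]
blk [0.0129 0.0747]
```

View pics/s51.png

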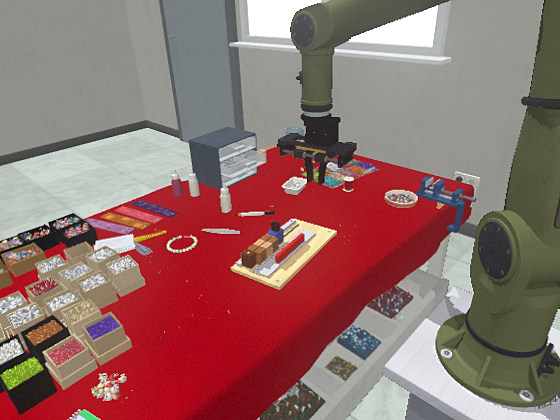

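```bash
python3 -c "
from cell import env
print(env.get_obs()['force']); print(env.sign_off())"
```

```text
[ 0.32996896  0.12427436 -0.74630311]
the job is handed in; nothing more can be done
None
```

The setup is finished and handed in at about 67 s of the 210 s allowed. Sign-off gives no verdict, so what follows is my own checks.

- **What I did:** I slid the jaw fully open and stood all three blocks (three were present this run) against the fence with their slots in one line. I then clamped the row with about 16 N for half a second. After that I turned the straightedge round, using one set-down and regrip, and pressed it flush against the block fronts.
- **Mishap:** On its first placing, the third block caught on its neighbour and tipped in the grip. I righted it against the cork face, set it upright on the board and placed it again. That push also moved the jaw a few millimetres further towards its open stop.
- **Last checks:**
  - The block fronts measured x = 12.8 to 13.1 mm in the board's frame. The nominal is 13 mm, so the backs are on the fence.
  - The straightedge edge measured 12.6 to 12.9 mm, within about 0.5 mm of the blocks.
  - The pictures show no gaps along the row, and none at the fixed jaw or the cork face.
  - The gripper is clear of everything. The dish, spool, marker and tweezers look untouched.
- **Disagreement:** The camera and tool readings differed by about 1.5 to 2 mm throughout, within the stated calibration. I went by contact force for the final fits, and no check failed.

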